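Make up two door-furniture kits from the stock

TASK

Make up the two kits from the stock on the bench: the brass knob and the red padlock go in the green tray, the white knob and the blue padlock in the orange tray. In each tray stand the knob upright on the black rubber floor and the padlock upright, shackle up, in the bare compartment, each flat on the floor and clear of the walls' tops. Leave the black knob, the yellow padlock, the spray can and the cardboard box standing where they are.

Things in the scene. Friction and masses are not known exactly. Their poses are not given: they have to be found in the camera images.
- knob_brass: Door knob on its round fixing plate, standing plate down: brass, gold-coloured. Height 62 mm; plate diameter 54 mm, 7 mm thick; neck diameter 22 mm; the drum-shaped grip has diameter 47 mm from 38 to 54 mm above the underside. About 0.2 kg. Origin: centre of the underside, z up along the knob.
- knob_white: Door knob on its round fixing plate, standing plate down: white ceramic. Height 62 mm; plate diameter 54 mm, 7 mm thick; neck diameter 22 mm; the drum-shaped grip has diameter 47 mm from 38 to 54 mm above the underside. About 0.2 kg. Origin: centre of the underside, z up along the knob.
- knob_black: Door knob on its round fixing plate, standing plate down: black plastic. Not wanted in either kit. Height 62 mm; plate diameter 54 mm, 7 mm thick; neck diameter 22 mm; the drum-shaped grip has diameter 47 mm from 38 to 54 mm above the underside. About 0.2 kg. Origin: centre of the underside, z up along the knob.
- padlock_red: Padlock standing upright on its flat base, shackle up: red body. Body 50 mm wide (own x) by 24 mm thick (own y) by 45 mm high, with a dark band near the foot; the steel shackle rises above it to 65 mm total. About 0.22 kg. Origin: centre of the underside, z up.
- padlock_blue: Padlock standing upright on its flat base, shackle up: blue body. Body 50 mm wide (own x) by 24 mm thick (own y) by 45 mm high, with a dark band near the foot; the steel shackle rises above it to 65 mm total. About 0.22 kg. Origin: centre of the underside, z up.
- padlock_yellow: Padlock standing upright on its flat base, shackle up: yellow body. Not wanted in either kit. Body 50 mm wide (own x) by 24 mm thick (own y) by 45 mm high, with a dark band near the foot; the steel shackle rises above it to 65 mm total. About 0.22 kg. Origin: centre of the underside, z up.
- tray_green: Open green plastic kit tray, fixed to the bench: 166 mm (own x) by 86 mm (own y), rim 18 mm high, walls 4 mm, floor 3 mm thick. A cross wall divides it into two compartments of 77 by 78 mm, centred 40.5 mm to either side of the origin along own x: the one at +x has a black rubber floor, the one at -x has a bare green floor. Both floor tops are 3 mm above the origin. Origin: centre of the underside.
- tray_orange: Open orange plastic kit tray, fixed to the bench: 166 mm (own x) by 86 mm (own y), rim 18 mm high, walls 4 mm, floor 3 mm thick. A cross wall divides it into two compartments of 77 by 78 mm, centred 40.5 mm to either side of the origin along own x: the one at +x has a black rubber floor, the one at -x has a bare orange floor. Both floor tops are 3 mm above the origin. Origin: centre of the underside.
- spray_can: Bystander: grey spray can with a white nozzle cap, standing, diameter 52 mm, height 132 mm. Origin: centre of the underside.
- screw_box: Bystander: closed cardboard box with a pale band, 60 mm (own x) by 90 mm (own y) by 40 mm high. Origin: centre of the underside.

How it is judged:
At the end, for the whole second after the job is handed in: Knobs within 15 mm (each axis) of the rubber-floored, padlocks within 28 mm of the bare compartment's centre of their own trays, undersides within 3.5 mm of the floor, upright to 0.12 rad, at rest. Black knob, yellow padlock, can and box within 30 mm of their starts, upright to 0.2 rad (x of knob_brass in the frame of tray_green between 0.0255 and 0.0555 m and y of knob_brass in the frame of tray_green between -0.015 and 0.015 m and z of each of knob_brass, padlock_red in the frame of tray_green below 0.0065 m and angle between each of knob_brass, padlock_red, knob_white, padlock_blue's own z axis and vertical below 0.12 rad and linear speed of each of knob_brass, padlock_red, knob_white, padlock_blue below 0.01 m/s and angular speed of each of knob_brass, padlock_red, knob_white, padlock_blue below 0.1 rad/s and x of padlock_red in the frame of tray_green between -0.0685 and -0.0125 m and y of padlock_red in the frame of tray_green between -0.028 and 0.028 m and x of knob_white in the frame of tray_orange between 0.0255 and 0.0555 m and y of knob_white in the frame of tray_orange between -0.015 and 0.015 m and z of each of knob_white, padlock_blue in the frame of tray_orange below 0.0065 m and x of padlock_blue in the frame of tray_orange between -0.0685 and -0.0125 m and y of padlock_blue in the frame of tray_orange between -0.028 and 0.028 m and distance of each of knob_black, padlock_yellow, spray_can, screw_box from where it was at the start of the episode below 0.03 m and angle between each of knob_black, padlock_yellow, spray_can, screw_box's own z axis and vertical below 0.2 rad); the robot touches nothing.
It fails at once if the black knob is moved more than 30 mm or tipped (distance of knob_black from where it was at the start of the episode above 0.03 m or angle between knob_black's own z axis and vertical above 0.4 rad).
It fails at once if the yellow padlock is moved more than 30 mm or tipped (distance of padlock_yellow from where it was at the start of the episode above 0.03 m or angle between padlock_yellow's own z axis and vertical above 0.4 rad).
It fails at once if the spray can is moved more than 30 mm or tipped (distance of spray_can from where it was at the start of the episode above 0.03 m or angle between spray_can's own z axis and vertical above 0.4 rad).
It fails at once if the cardboard box is moved more than 30 mm or tipped (distance of screw_box from where it was at the start of the episode above 0.03 m or angle between screw_box's own z axis and vertical above 0.4 rad).
It also fails if it takes over 106 s, if anything falls off the work surface, if the arm or the gripper's body presses on something with over 40 N, if the wrist force passes 120 N, or if a joint passes its speed limit or range.

ROBOT

A 6-joint arm with a two-finger parallel gripper is mounted at the origin on the work surface. World frame = base frame: x ahead of the robot, y to its left, z up, the work surface at z = 0. Lengths are in m, angles in rad, forces in N, time in s.
With the tool pointing down it reaches from about 0.25 to 0.775 m from the base axis. Payload 4 kg.
Tool frame: the origin (TCP) lies at the very end of the fingers, on their centre line; the grasp point (between the pads) lies 19 mm behind it; z points along the fingers, x is the direction in which the jaws open and shut, and the axes are right-handed (so a half turn about z gives the same grasp; the last joint's range is limited). The gripper opens to 94 mm and grips with 3 to 60 N. Pads are 16 mm wide; open, the fingers measure 119 mm over their backs; the gripper's body (75 mm by 177 mm) begins 78 mm behind the grasp point.
Start: joints at [-1.258, 0.087, 1.371, -0, 1.684, -0.103], TCP at [0.222, -0.503, 0.206] pointing down, gripper open.
Joint ranges: [-3.1, 3.1], [-0.76, 2.03], [0.27, 2.55], [-1.08, 4.22], [0.17, 2.65], [-2.57, 2.57]. Speed limits (rad/s): [2.79, 2.79, 3.14, 3.14, 3.14, 3.14].

INTERFACE

Orientations are given as [roll, pitch, yaw] about the fixed x, y, z axes, in that order (R = Rz(yaw) Ry(pitch) Rx(roll)).
In Python, from bench import robot, cams, ticket gives the robot as it stands.
- The arm moves only by the tool jog_arm, never from a script. Its argument "series" is a list of rows, each an object of numbers: "x", "y", "z": the shift along the tool's x, y, z in m; "rx", "ry", "rz": the turn, a rotation vector about the tool's x, y, z in degrees. A call has 1 to 12 rows; each row shifts and turns the pose as measured when the row begins, along the tool's axes as they then stand; what a row does not reach is not made up. A row lasts 1/12 s, in which the tool goes at most 41.7 mm and 7.16 degrees, less where a joint would pass 70% of its speed; a pose out of reach is approached as far as the arm can. A call with a gripper value outside its range is refused whole. "claw" is the opening, from 0 (shut) to 1 (fully open), set as the call begins (left out, the last holds). The fingers move at their own pace and stop on an object; the grip force is fixed at half the most. Time passes only in rows, so rows that do not move let the fingers close. It gives the time, the measured TCP pose, the force and the opening at its end, in the units of the state.
- robot.get_obs(): the state, without advancing time (a new reading comes with each control period).
- cams.snapshot(name): name is "scene" or "side" or "wrist"; returns a dict with "img" (420x560x3 uint8, red, green, blue), "mtx" (3x3 intrinsics, pixels), "origin" and "attitude" of the camera in the world. Camera axes: x right, y down, z forward; pixel columns grow to the right and rows downward; lengths in m; the calibration is good to about 2 mm. A picture is of the moment at which its call begins. There is no depth.
- ticket.close_job(): hands the job in, once; it reports no verdict.
Trained networks look in a picture, given as the dict that the camera call returned (one of the last four; its "shot" number tells which), for a name from the list of things; names that differ only in an ending like _2 or _b are one class to them, and where a whole thing is asked for, a point or a joint stands for the part that bears it (a point fixed in the world has none). Each returns a list of dicts, best first, with "p" (0 to 1); they miss things now and then, are a little off and sometimes report something else, mostly with a low value. They report only what shows in the picture. A call takes as long as a camera call.
- cams.look_for(thing, picture): "bbox" ([left, top, width, height] in pixels, round what is visible of it).
The state is a dict: "time": time; "joint_positions": joint angles; "qvel": joint speeds; "joint_torque": joint torques, N m; "tool_pos": TCP position; "ee_rot": TCP orientation; "wrist_force": force on the tool from outside, world axes, zero at the start; "wrist_torque": the same for the moment, N m; "width": finger opening in m.
Only numpy, scipy, OpenCV 4.12 (cv2) and the standard library are available. Lean on these libraries where they do the work, as an engineer would, in place of code of your own. Each camera call takes 0.05 s, during which the arm holds its last target.

## Working session

There is one attempt and no reset: what is moved stays moved. The work goes in short steps, Python scripts to look and compute and a tool call to move; the robot and the scene stay as the last step left them, time stands still between calls to the robot, and variables do not carry over. Pictures are saved under pics/ and viewed, and the job is handed in when it is done.

Besides the shell and the picture viewer there is one more tool, called by a JSON object that holds its "op" and its "data", one argument or row to a line. jog_arm: Moves the arm, as the interface text tells. Its arguments: {"type":"object","properties":{"series":{"type":"array","items":{"type":"object","properties":{"x":{"type":"number"},"y":{"type":"number"},"z":{"type":"number"},"rx":{"type":"number"},"ry":{"type":"number"},"rz":{"type":"number"}}}},"claw":{"type":"number"}},"required":["series"]}

```bash
mkdir -p pics; ls
python3 - <<'E'
from bench import robot,cams,ticket
import cv2,numpy as np,pickle
print(robot.get_obs())
D={}
for n in ["scene","side","wrist"]:
    s=cams.snapshot(n); D[n]=s
    cv2.imwrite(f"pics/{n}0.png",s["img"][:,:,::-1])
    print(n,s["mtx"].tolist(),s["origin"],np.array(s["attitude"]).tolist(),s.get("shot"))
    if n!="wrist":
        for t in ["knob_brass","knob_white","knob_black","padlock_red","padlock_blue","padlock_yellow","tray_green","tray_orange","spray_can","screw_box"]:
            print(t,[(r["bbox"],round(r["p"],2)) for r in cams.look_for(t,s)[:2]])
pickle.dump(D,open("d0.pkl","wb"))
E
```

```text
pics
{'time': 0.0, 'joint_positions': array([-1.25813058e+00,  8.79572567e-02,  1.37223280e+00, -7.33156742e-06,
        1.68358838e+00, -1.03111642e-01]), 'qvel': array([ 1.70941921e-04,  8.37451958e-05,  7.42094196e-04, -2.46261467e-04,
        2.01300496e-04,  6.04685108e-05]), 'joint_torque': array([-1.20375775e-03, -3.40189362e+01, -3.02426040e+01,  7.14902231e-02,
        3.30252678e-02, -1.70019198e-04]), 'tool_pos': array([ 0.22196608, -0.50262984,  0.20431383]), 'ee_rot': array([-3.14137492e+00,  2.17491952e-03, -1.15501952e+00]), 'wrist_force': array([ 0.00489367, -0.03347666, -0.62046908]), 'wrist_torque': array([-0.00528778,  0.05061279,  0.00322743]), 'width': 0.093911187773206}
scene [[393.5700257966633, 0.0, 280.3500509796432], [0.0, 393.5700257966633, 207.30502564881778], [0.0, 0.0, 1.0]] [ 1.08845564 -0.55470114  0.73439667] [-2.3336752520824273, -0.0006683045503006468, 0.7126485375346328] 1
knob_brass [([190.9, 197.4, 23.2, 26.3], 0.68)]
knob_white [([230.2, 219.5, 17.8, 31.9], 0.58), ([229.8, 264.0, 40.1, 46.3], 0.18)]
knob_black [([228.1, 220.5, 19.7, 30.1], 0.73)
[... 642 characters left out ...]
 0.74)]
knob_white [([265.9, 239.6, 24.1, 33.4], 0.87)]
knob_black []
padlock_red [([190.7, 216.7, 26.5, 30.5], 0.79)]
padlock_blue [([252.1, 185.3, 18.9, 27.1], 0.8)]
padlock_yellow [([268.7, 210.3, 18.2, 24.5], 0.64), ([319.4, 254.8, 49.1, 47.7], 0.24)]
tray_green [([192.6, 293.6, 96.9, 78.8], 0.69)]
tray_orange [([205.0, 154.1, 43.6, 34.2], 0.87)]
spray_can [([288.9, 140.8, 23.5, 46.8], 0.62), ([318.3, 256.8, 50.5, 42.5], 0.57)]
screw_box [([321.4, 253.1, 46.7, 45.7], 0.61)]
wrist [[360.0284459674834, 0.0, 281.4673342737821], [0.0, 360.0284459674834, 211.3997335185075], [0.0, 0.0, 1.0]] [ 0.29219754 -0.47211931  0.3866812 ] [2.876534936200583, -0.0011805876613508737, -1.155016057660224] 3
```

Run:
```python
import cv2
for n in ["scene","side"]:
    i=cv2.imread(f"pics/{n}0.png")
    c=i[100:320,90:400] if n=="scene" else i[120:390,160:400]
    cv2.imwrite(f"pics/{n}0z.png",cv2.resize(c,None,fx=2.5 if n=="scene" else 2.2,fy=2.5 if n=="scene" else 2.2,interpolation=cv2.INTER_CUBIC))
```

```text
(no output)
```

View pics/scene0.png

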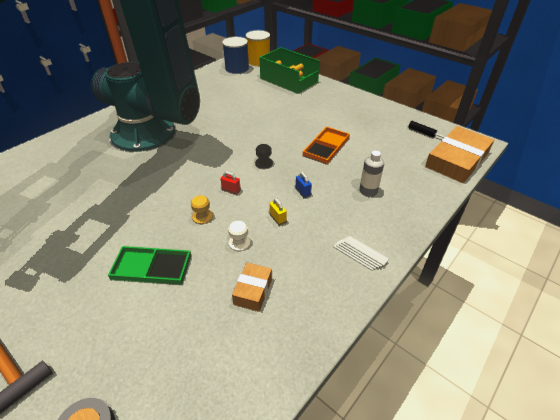

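View pics/side0.png

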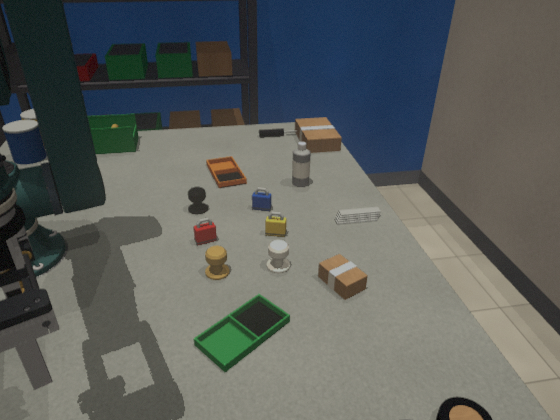

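```bash
ls pics
```

```text
scene0.png
scene0z.png
side0.png
side0z.png
wrist0.png
```

View pics/scene0z.png

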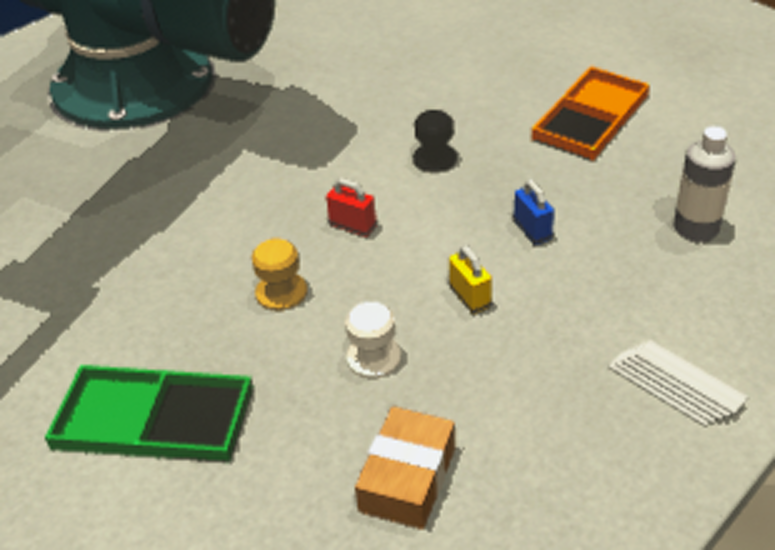

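View pics/side0z.png

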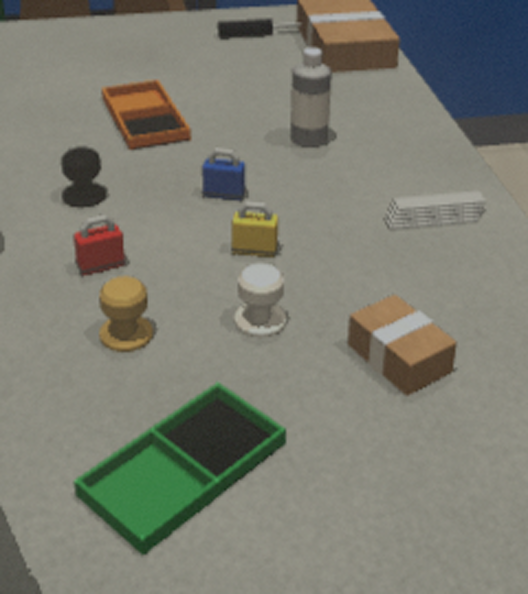

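View pics/wrist0.png

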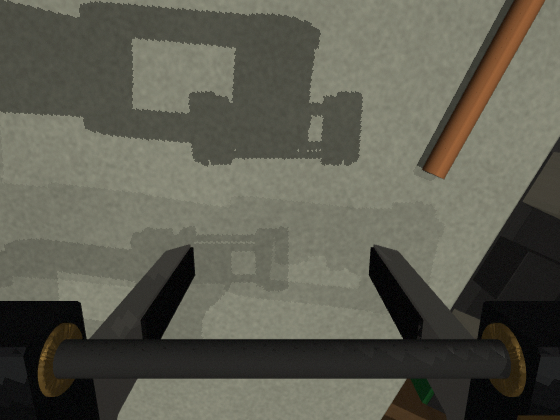

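```bash
cat > h.py <<'E'
import numpy as np,cv2
from scipy.spatial.transform import Rotation as R
from scipy.optimize import minimize
def proj(s,P):
    Rm=R.from_euler('xyz',s["attitude"]).as_matrix()
    c=(np.asarray(P,float)-s["origin"])@Rm
    uv=c@np.asarray(s["mtx"]).T
    return uv[:,:2]/uv[:,2:]
def unproj(s,uv,z):
    Rm=R.from_euler('xyz',s["attitude"]).as_matrix()
    d=Rm@np.linalg.inv(s["mtx"])@np.array([uv[0],uv[1],1.]); o=np.array(s["origin"])
    return o+d*(z-o[2])/d[2]
def box(x0,x1,y0,y1,z0,z1): return np.array([[x,y,z] for x in(x0,x1) for y in(y0,y1) for z in(z0,z1)])
def ring(r,z,n=40):
    t=np.linspace(0,2*np.pi,n,endpoint=False); return np.c_[r*np.cos(t),r*np.sin(t),0*t+z]
KNOB=[np.r_[ring(.027,0),ring(.027,.007)],np.r_[ring(.011,.0),ring(.011,.045)],np.r_[ring(.011,.03),ring(.0235,.038),ring(.0235,.054),ring(.015,.062)]]
LOCK=[box(-.025,.025,-.012,.012,0,.045)]
TRAY=[box(-.083,.083,-.043,.043,0,.018)]
def place(parts,x,y,yaw,z=0):
    c,s=np.cos(yaw),np.sin(yaw); M=np.array([[c,-s,0],[s,c,0],[0,0,1]])
    return [p@M.T+[x,y,z] for p in parts]
K=4
def render(s,parts,win):
    u0,v0,w,h=win; m=np.zeros((h*K,w*K),np.uint8)
    for p in parts:
        q=(proj(s,p)-[u0,v0]+.5)*K-.5
        cv2.fillConvexPoly(m,cv2.convexHull(np.round(q*16).astype(np.int32)),1,shift=4)
    return m
def mask(s,kind,bbox,pad=6):
    l,t,w,h=[int(round(v)) for v in bbox]
    u0,v0=max(0,l-pad),max(0,t-pad); u1,v1=min(560,l+w+pad),min(420,t+h+pad)
    im=s["img"][v0:v1,u0:u1]; 
    im=cv2.resize(im,None,fx=K,fy=K,interpolation=cv2.INTER_LINEAR)
    hsv=cv2.cvtColor(im,cv2.COLOR_RGB2HSV).astype(int); H,S,V=hsv[...,0],hsv[...,1],hsv[...,2]
    near=lambda a,d=9:(np.minimum(abs(H-a),180-abs(H-a))<d)
    m={"red":near(0)&(S>130),"blue":near(114,12)&(S>130),"yellow":near(28,7)&(S>140),"brass":near(19,8)&(S>110),
       "green":near(63,15)&(S>120),"orange":near(10,8)&(S>150),"white":(V>187)&(S<45),"black":V<55}[kind]
    m=m.astype(np.uint8)
    n,lab,st,_=cv2.connectedComponentsWithStats(m)
    if n>1 : m=(lab==1+np.argmax(st[1:,4])).astype(np.uint8)
    if kind in("green","orange","red","blue","yellow","brass"):
        cs,_=cv2.findContours(m,cv2.RETR_EXTERNAL,cv2.CHAIN_APPROX_NONE)
        cv2.drawContours(m,cs,-1,1,-1)
    return m,(u0,v0,u1-u0,v1-v0)
def fit(views,parts,yaws,z=0,x0=None):
    # views: list of (snap,mask,win)
    def cost(p):
        c=0
        for s,m,w in views:
            r=render(s,place(parts,p[0],p[1],p[2],z),w); c+=1-(r&m).sum()/max(1,(r|m).sum())
        return c/len(views)
    best=None
    if x0 is None:
        s,m,w=views[0]; ys,xs=np.nonzero(m); x0=unproj(s,(w[0]+xs.mean()/K,w[1]+ys.mean()/K),parts[-1][:,2].mean())[:2]
    for y in yaws:
        r=minimize(cost,[*x0,y],method="Nelder-Mead",options=dict(initial_simplex=np.array([[*x0,y],[x0[0]+.01,x0[1],y],[x0[0],x0[1]+.01,y],[x0[0],x0[1],y+.3]]),xatol=1e-4,fatol=1e-4))
        if best is None or r.fun<best.fun: best=r
    return best
E
cat > f0.py <<'E'
from h import *
import pickle
D=pickle.load(open("d0.pkl","rb"))
B={"brass":([190.9,197.4,23.2,26.3],[205,244.4,26,35.3],KNOB),"white":([228,219.5,24,31.9],[265.9,239.6,24.1,33.4],KNOB),"black":([254.8,143,17.4,25],[187,186,22,28],KNOB),
"red":([220.8,173.3,19.1,19.9],[192,220,26,25],LOCK),"blue":([295.9,171.9,16.4,24.1],[252.1,185.3,18.9,27.1],LOCK),"yellow":([270.5,200.5,15.3,28.8],[265,213,22,24],LOCK),
"green":([109,242.4,82.2,44.1],[194,293,99,74],TRAY),"orange":([304.9,124.7,45.8,41.7],[205,154.1,43.6,34.2],TRAY)}
for k,(b1,b2,parts) in B.items():
    vs=[(D[n],*mask(D[n],k,b)) for n,b in(("scene",b1),("side",b2))]
    ya=[0] if parts is KNOB else np.arange(0,np.pi,np.pi/6)
    out=[]
    for v in (vs,vs[:1],vs[1:]):
        r=fit(v,parts,ya); out.append((np.round(r.x*[1000,1000,57.3],1).tolist(),round(r.fun,3)))
    print(k,out)
E
python3 f0.py
```

```text
brass [([452.7, -133.5, 28.1], np.float64(0.171)), ([452.5, -133.5, 19.1], np.float64(0.055)), ([454.9, -128.2, -2.5], np.float64(0.269))]
white [([623.3, -134.0, -18.5], np.float64(0.885)), ([623.3, -134.0, -18.5], np.float64(0.771)), ([nan, nan, 0.0], np.float64(1.0))]
black [([420.1, 143.8, 19.4], np.float64(0.232)), ([418.1, 143.8, 40.4], np.float64(0.226)), ([421.8, 145.2, -28.8], np.float64(0.234))]
red [([433.7, -10.3, 1.6], np.float64(0.276)), ([430.1, -8.6, 178.9], np.float64(0.215)), ([434.6, 4.1, 1.5], np.float64(0.304))]
blue [([588.7, 120.7, -33.2], np.float64(0.617)), ([587.8, 121.7, -33.6], np.float64(0.345)), ([599.5, 157.2, 49.6], np.float64(0.864))]
yellow [([606.7, -7.3, 154.3], np.float64(0.408)), ([607.1, -7.9, -25.3], np.float64(0.272)), ([609.8, -0.5, 107.1], np.float64(0.484))]
green [([489.2, -319.1, 36.0], np.float64(0.313)), ([486.9, -320.7, 35.8], np.float64(0.073)), ([455.0, -395.0, 79.8], np.float64(0.471))]
orange [([510.6, 341.4, 100.1], np.float64(0.325)), ([510.5, 341.5, 100.1], np.float64(0.045)), ([461.0, 386.8, 190.6], np.float64(0.512))]h.py:54: RuntimeWarning: Mean of empty slice.
  s,m,w=views[0]; ys,xs=np.nonzero(m); x0=unproj(s,(w[0]+xs.mean()/K,w[1]+ys.mean()/K),parts[-1][:,2].mean())[:2]
  ret = ret.dtype.type(ret / rcount)
h.py:27: RuntimeWarning: invalid value encountered in cast
  cv2.fillConvexPoly(m,cv2.convexHull(np.round(q*16).astype(np.int32)),1,shift=4)
```

```bash
cat > p.py <<'E'
s=open("h.py").read()
a=s.index("    hsv=cv2"); b=s.index("    m=m.astype(np.uint8)")
s=s[:a]+'''    lab=cv2.cvtColor(im.astype(np.float32)/255,cv2.COLOR_RGB2LAB)
    full=cv2.cvtColor(s["img"][max(0,v0-12):v1+12,max(0,u0-12):u1+12].astype(np.float32)/255,cv2.COLOR_RGB2LAB).reshape(-1,3)
    bg=np.median(full,axis=0)
    ch=np.hypot(*(np.moveaxis(lab,2,0)[1:]-bg[1:,None,None])); dL=lab[...,0]-bg[0]
    if kind=="white": m=dL>8
    elif kind=="black": m=dL<-35
    else: m=ch>(22)
'''+s[b:]
s=s.replace("        cv2.drawContours(m,cs,-1,1,-1)","        if kind in('green','orange'): cs=[cv2.convexHull(np.vstack(cs))]\n        cv2.drawContours(m,cs,-1,1,-1)")
open("h.py","w").write(s)
E
python3 p.py
cat >> f0.py <<'E'
    ims=[]
    for s,m,w in vs:
        im=cv2.resize(s["img"][w[1]:w[1]+w[3],w[0]:w[0]+w[2],::-1],None,fx=K,fy=K).copy()
        cs,_=cv2.findContours(m,cv2.RETR_EXTERNAL,cv2.CHAIN_APPROX_NONE); cv2.drawContours(im,cs,-1,(255,0,255),1)
        ims.append(cv2.resize(im,(150,150)))
    globals().setdefault("rows",[]).append(np.vstack(ims))
cv2.imwrite("pics/masks_%s.png"%__import__("sys").argv[1],np.vstack([np.hstack(rows[:4]),np.hstack(rows[4:])]))
E
python3 f0.py a
```

```text
brass [([451.9, -131.4, 13.0], np.float64(0.665)), ([440.3, -125.9, 12.6], np.float64(0.609)), ([454.5, -110.3, -9.4], np.float64(0.698))]
white [([591.6, -131.0, -2.5], np.float64(0.685)), ([549.5, -97.7, -13.4], np.float64(0.492)), ([607.1, -56.3, -151.2], np.float64(0.455))]
black [([420.5, 141.3, -13.8], np.float64(0.144)), ([420.4, 141.4, -8.4], np.float64(0.06)), ([421.2, 145.0, -20.0], np.float64(0.224))]
red [([433.0, -9.9, 2.8], np.float64(0.272)), ([429.4, -7.8, 1.7], np.float64(0.208)), ([434.4, 4.5, 1.8], np.float64(0.294))]
blue [([589.5, 119.7, 151.4], np.float64(0.327)), ([590.4, 118.8, -28.4], np.float64(0.226)), ([591.9, 126.8, 108.1], np.float64(0.371))]
yellow [([606.8, -7.5, -24.3], np.float64(0.327)), ([604.8, -5.2, 155.9], np.float64(0.278)), ([610.6, 2.4, -10.0], np.float64(0.323))]
green [([486.4, -315.9, 215.2], np.float64(0.124)), ([482.9, -318.1, 35.3], np.float64(0.078)), ([491.7, -307.2, 36.5], np.float64(0.12))]
orange [([511.1, 340.6, 99.6], np.float64(0.076)), ([510.6, 340.5, 100.0], np.float64(0.01)), ([512.8, 350.9, -81.5], np.float64(0.096))]
```

View pics/masks_a.png

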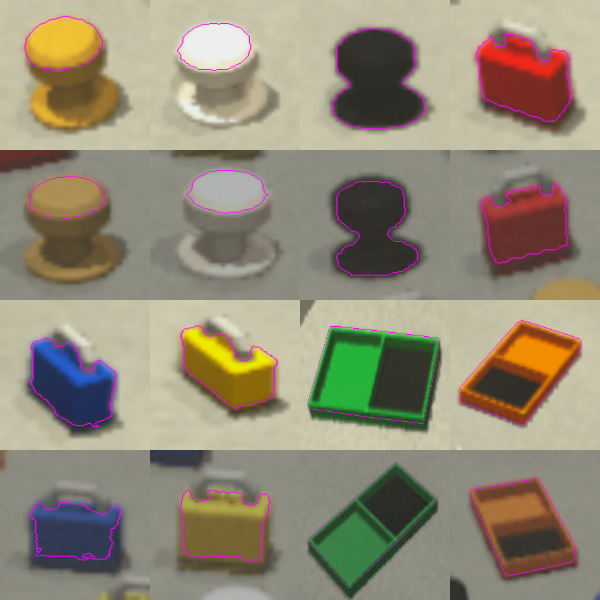

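{"op": "jog_arm", "data": {
  "series": [
    {"x": -0.018,"y": -0.034,"z": -0.009},
    {"x": -0.018,"y": -0.034,"z": -0.009},
    {"x": -0.018,"y": -0.034,"z": -0.009},
    {"x": -0.018,"y": -0.034,"z": -0.009},
    {"x": -0.018,"y": -0.034,"z": -0.009},
    {"x": -0.018,"y": -0.034,"z": -0.009},
    {"x": -0.018,"y": -0.034,"z": -0.009},
    {"x": -0.018,"y": -0.034,"z": -0.009},
    {"rz": 6},
    {"rz": 6},
    {"rz": 6},
    {"rz": 6}
  ]
}}

```text
invalid input
```

{"op": "jog_arm", "data": {
  "series": [
    {"x": -0.018,"y": -0.034,"z": -0.009,"rx": 0,"ry": 0,"rz": 0},
    {"x": -0.018,"y": -0.034,"z": -0.009,"rx": 0,"ry": 0,"rz": 0}
  ],
  "claw": 1
}}

```text
time: 1.32
tool_pos: [0.2665, -0.4451, 0.2202]
ee_rot: [3.139, 0.005, -1.165]
wrist_force: [0.9, 0.0, -0.0]
width: 0.0939
```

{"op": "jog_arm", "data": {
  "series": [
    {"x": -0.018,"y": -0.034,"z": -0.009,"rz": 0},
    {"x": -0.018,"y": -0.034,"z": -0.009,"rz": 0},
    {"x": -0.018,"y": -0.034,"z": -0.009,"rz": 0},
    {"x": -0.018,"y": -0.034,"z": -0.009,"rz": 0},
    {"x": -0.018,"y": -0.034,"z": -0.009,"rz": 0},
    {"x": -0.018,"y": -0.034,"z": -0.009,"rz": 0},
    {"x": 0,"y": 0,"z": 0,"rz": 6},
    {"x": 0,"y": 0,"z": 0,"rz": 6},
    {"x": 0,"y": 0,"z": 0,"rz": 6},
    {"x": 0,"y": 0,"z": 0,"rz": 5}
  ]
}}

```text
invalid input
```

{"op": "jog_arm", "data": {
  "series": [
    {"x": -0.018,"y": -0.034,"z": -0.009},
    {"x": -0.018,"y": -0.034,"z": -0.009},
    {"x": -0.018,"y": -0.034,"z": -0.009},
    {"x": -0.018,"y": -0.034,"z": -0.009},
    {"x": -0.018,"y": -0.034,"z": -0.009},
    {"x": -0.018,"y": -0.034,"z": -0.009},
    {"rz": 6},
    {"rz": 6},
    {"rz": 6},
    {"rz": 5}
  ],
  "claw": 1
}}

```text
invalid input
```

All six fields seem required.

{"op": "jog_arm", "data": {
  "series": [
    {"x": -0.018,"y": -0.034,"z": -0.009,"rx": 0,"ry": 0,"rz": 0},
    {"x": -0.018,"y": -0.034,"z": -0.009,"rx": 0,"ry": 0,"rz": 0},
    {"x": -0.018,"y": -0.034,"z": -0.009,"rx": 0,"ry": 0,"rz": 0},
    {"x": -0.018,"y": -0.034,"z": -0.009,"rx": 0,"ry": 0,"rz": 0},
    {"x": -0.018,"y": -0.034,"z": -0.009,"rx": 0,"ry": 0,"rz": 0},
    {"x": -0.018,"y": -0.034,"z": -0.009,"rx": 0,"ry": 0,"rz": 0},
    {"x": -0.018,"y": -0.034,"z": -0.009,"rx": 0,"ry": 0,"rz": 0},
    {"x": 0,"y": 0,"z": 0,"rx": 0,"ry": 0,"rz": 6},
    {"x": 0,"y": 0,"z": 0,"rx": 0,"ry": 0,"rz": 6},
    {"x": 0,"y": 0,"z": 0,"rx": 0,"ry": 0,"rz": 6},
    {"x": 0,"y": 0,"z": 0,"rx": 0,"ry": 0,"rz": 5}
  ]
}}

```text
time: 2.23
tool_pos: [0.4473, -0.2177, 0.2897]
ee_rot: [-3.137, 0.003, -1.574]
wrist_force: [0.0, -0.9, -0.6]
width: 0.0942
```

{"op": "jog_arm", "data": {
  "series": [
    {"x": -0.03,"y": -0.02,"z": -0.01,"rx": 0,"ry": 0,"rz": 0},
    {"x": -0.03,"y": -0.02,"z": -0.01,"rx": 0,"ry": 0,"rz": 0},
    {"x": -0.03,"y": -0.02,"z": -0.01,"rx": 0,"ry": 0,"rz": 0},
    {"x": 0,"y": 0,"z": 0,"rx": 0,"ry": 0,"rz": 0}
  ]
}}

```text
time: 2.57
tool_pos: [0.509, -0.1263, 0.3203]
ee_rot: [-3.138, 0.003, -1.584]
wrist_force: [-0.7, 0.2, -0.3]
width: 0.0939
```

```bash
cat > w.py <<'E'
from bench import robot,cams,ticket
import sys,cv2,pickle
s=cams.snapshot("wrist"); o=robot.get_obs()
s=dict(s); s["obs"]=o
pickle.dump(s,open(f"{sys.argv[1]}.pkl","wb")); cv2.imwrite(f"pics/{sys.argv[1]}.png",s["img"][:,:,::-1])
print(o["time"],o["tool_pos"].round(4),o["ee_rot"].round(4),s["origin"],s["attitude"])
E
python3 w.py w1
```

```text
2.6167 [ 0.5077 -0.1284  0.3195] [-3.1406e+00  1.4000e-03 -1.5854e+00] [ 0.5849543  -0.12760575  0.50170112] [ 2.88021481e+00  2.30761574e-03 -1.58360409e+00]
```

View pics/w1.png

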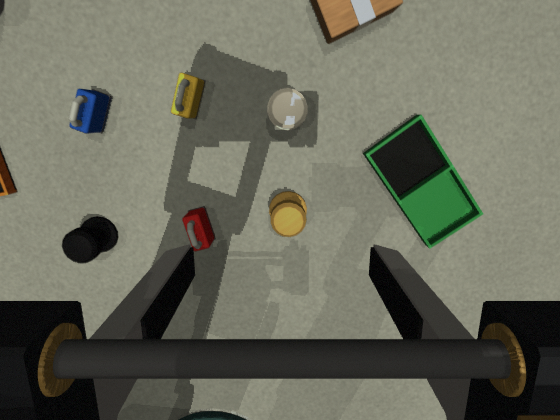

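```bash
cat > f1.py <<'E'
from h import *
import pickle
s=pickle.load(open("w1.pkl","rb"))
for k,b,parts in [("red",(181,207,34,42),LOCK),("blue",(68,87,44,47),LOCK),("yellow",(170,72,36,48),LOCK),("green",(364,115,120,133),TRAY)]:
    m,w=mask(s,k,b)
    r=fit([(s,m,w)],parts,np.arange(0,np.pi,np.pi/6)); print(k,np.round(r.x*[1000,1000,57.3],1),round(r.fun,3))
for p in [(421,117),(481,213),(431,246),(366,154)]: print(unproj(s,p,.018).round(4))
def ov(im,parts):
    for p in parts:
        q=proj(s,p); cv2.polylines(im,[cv2.convexHull(np.round(q*64).astype(np.int32))],True,(255,0,255),1,shift=6)
im=s["img"][:,:,::-1].copy()
c=im[170:260,170:330]; cv2.imwrite("pics/w1z.png",np.vstack([cv2.resize(c,(800,450),interpolation=cv2.INTER_CUBIC)]))
c=im[60:150,170:330]; cv2.imwrite("pics/w1y.png",np.vstack([cv2.resize(c,(800,450),interpolation=cv2.INTER_CUBIC)]))
E
python3 f1.py
```

```text
red [432.5  -8.8   8.2] 0.362
blue [593.5 119.8 -12.5] 0.317
yellow [609.8  -7.6 -22.2] 0.325
green [ 489.6 -323.1   35.9] 0.023
[ 0.5803 -0.3076  0.018 ]
[ 0.4499 -0.4022  0.018 ]
[ 0.4019 -0.3374  0.018 ]
[ 0.5334 -0.2385  0.018 ]
```

View pics/w1z.png

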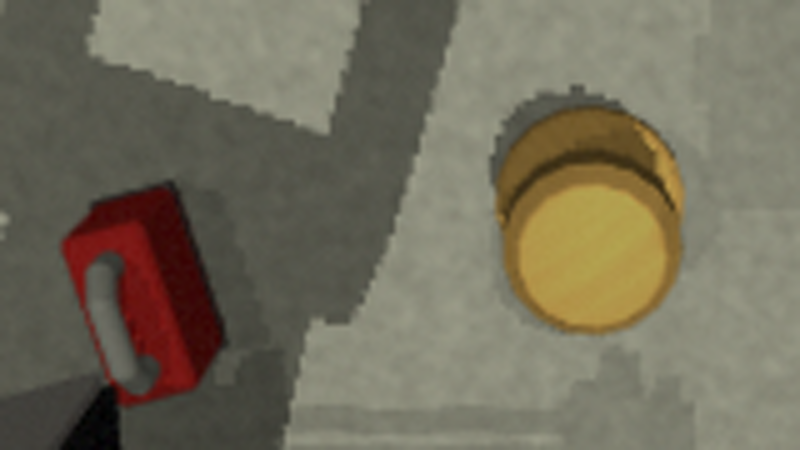

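View pics/w1y.png

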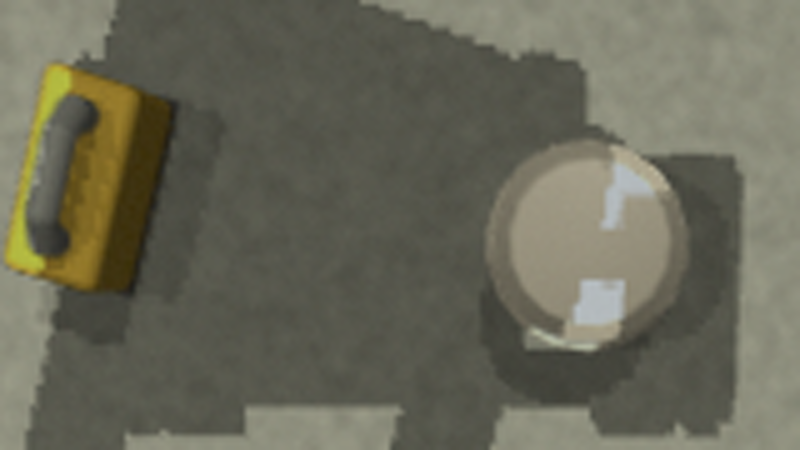

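```bash
cat >> h.py <<'E'
def go(tp,rot,tgt,psi=None):
    """tool-frame shift to world target; rz deg to psi deg"""
    M=R.from_euler('xyz',rot).as_matrix(); print("shift",(M.T@(np.array(tgt)-tp)).round(4))
    if psi is not None:
        e=(psi-np.degrees(rot[2])+180)%360-180; print("rz",-round(e,1))
E
python3 - <<'E'
from h import *
import pickle
s=pickle.load(open("w1.pkl","rb"));o=s["obs"]
print("brass",unproj(s,(288.4,219.4),.054),"white",unproj(s,(287.4,108.4),.054))
for n,p,z in [("redtop",(196.4,232.8),.045),("A",(183,218.6),.045),("D",(194,251),.045)]: print(n,unproj(s,p,z))
b=unproj(s,(288.4,219.4),.054); b[2]=.027
go(o["tool_pos"],o["ee_rot"],b,-90)
E
```

```text
brass [ 0.45438598 -0.13387788  0.054     ] white [ 0.59260704 -0.13376479  0.054     ]
redtop [ 0.43462198 -0.01104327  0.045     ]
A [0.4545513  0.00520958 0.045     ]
D [ 0.40876604 -0.00587757  0.045     ]
shift [0.0067 0.0535 0.2924]
rz -0.8
```

{"op": "jog_arm", "data": {
  "series": [
    {"x": 0.003,"y": 0.027,"z": 0.02,"rx": 0,"ry": 0,"rz": 0},
    {"x": 0.003,"y": 0.027,"z": 0.03,"rx": 0,"ry": 0,"rz": 0},
    {"x": 0,"y": 0,"z": 0.04,"rx": 0,"ry": 0,"rz": 0},
    {"x": 0,"y": 0,"z": 0.04,"rx": 0,"ry": 0,"rz": 0},
    {"x": 0,"y": 0,"z": 0.04,"rx": 0,"ry": 0,"rz": 0},
    {"x": 0,"y": 0,"z": 0.03,"rx": 0,"ry": 0,"rz": 0},
    {"x": 0,"y": 0,"z": 0,"rx": 0,"ry": 0,"rz": 0}
  ]
}}

```text
time: 3.2
tool_pos: [0.4501, -0.1392, 0.113]
ee_rot: [-3.136, -0.006, -1.588]
wrist_force: [-0.7, -0.2, -0.9]
width: 0.094
```

```bash
python3 w.py w2
```

```text
3.25 [ 0.4515 -0.1397  0.1159] [-3.1324 -0.0076 -1.5877] [ 0.52561051 -0.13905715  0.29459304] [ 2.88292788 -0.00708171 -1.58770138]
```

View pics/w2.png

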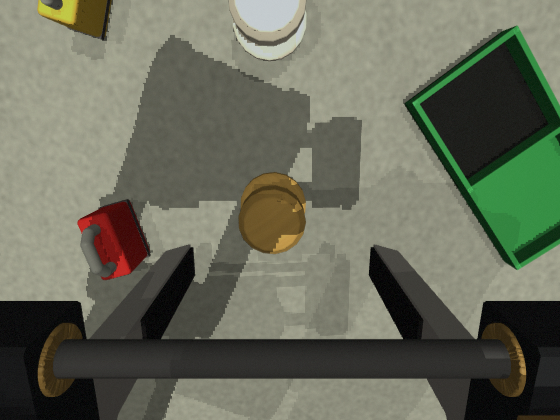

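Run:
```python
from h import *
import pickle
s=pickle.load(open("w2.pkl","rb"));o=s["obs"]
b=unproj(s,(272.5,219.5),.054);print(b)
print("red corners",[unproj(s,p,.045).round(4).tolist() for p in [(80,217),(104,277),(101,205),(128,270)]])
b[2]=.027
go(o["tool_pos"],o["ee_rot"],b,-90)
```

```text
[ 0.45622223 -0.13335219  0.054     ]
red corners [[0.4581, 0.0048, 0.045], [0.4111, -0.0057, 0.045], [0.4667, -0.0115, 0.045], [0.4164, -0.0243, 0.045]]
shift [-0.0071 -0.0038  0.0888]
rz -1.0
```

{"op": "jog_arm", "data": {
  "series": [
    {"x": -0.006,"y": -0.004,"z": 0.03,"rx": 0,"ry": 0,"rz": 0},
    {"x": 0,"y": 0,"z": 0.03,"rx": 0,"ry": 0,"rz": 0},
    {"x": 0,"y": 0,"z": 0.027,"rx": 0,"ry": 0,"rz": 0},
    {"x": 0,"y": 0,"z": 0,"rx": 0,"ry": 0,"rz": 0}
  ]
}}

```text
time: 3.58
tool_pos: [0.4634, -0.1403, 0.0378]
ee_rot: [-3.115, -0.016, -1.591]
wrist_force: [-1.1, 0.6, -0.1]
width: 0.094
```

```bash
cat > g.py <<'E'
from bench import robot
from h import *
import sys
a=[float(v) for v in sys.argv[1:]]
o=robot.get_obs(); tp,rot=o["tool_pos"],o["ee_rot"]
M=R.from_euler('xyz',rot); psi=np.radians(a[3]) if len(a)>3 else rot[2]
T=R.from_euler('xyz',[np.pi,0,psi])
print(round(o["time"],2),"pos",tp.round(4),"rot",rot.round(4),"w",round(o["width"],4),"F",o["wrist_force"].round(1))
print("shift",(M.inv().apply(np.array(a[:3])-tp)).round(4),"rotvec",np.degrees((M.inv()*T).as_rotvec()).round(2),"joints",o["joint_positions"].round(2))
E
python3 g.py .4556 -.1335 .027 -90
```

```text
3.58 pos [ 0.4634 -0.1403  0.0378] rot [-3.1146 -0.0161 -1.5912] w 0.094 F [-1.1  0.6 -0.1]
shift [-0.0068  0.0082  0.0105] rotvec [-1.54 -0.94 -1.16] joints [-0.41  0.02  1.79 -0.    1.31  1.18]
```

{"op": "jog_arm", "data": {
  "series": [
    {"x": -0.007,"y": 0.008,"z": 0.01,"rx": -1.5,"ry": -0.9,"rz": -1.2},
    {"x": 0,"y": 0,"z": 0,"rx": 0,"ry": 0,"rz": 0}
  ]
}}

```text
time: 3.75
tool_pos: [0.4578, -0.1347, 0.0315]
ee_rot: [-3.138, -0.002, -1.569]
wrist_force: [-0.4, 0.7, 0.2]
width: 0.0936
```

```bash
python3 g.py .4556 -.1335 .027 -90
```

```text
3.75 pos [ 0.4578 -0.1347  0.0315] rot [-3.1377e+00 -1.9000e-03 -1.5690e+00] w 0.0936 F [-0.4  0.7  0.2]
shift [-0.0012  0.0023  0.0045] rotvec [-0.22 -0.11  0.1 ] joints [-0.4   0.03  1.79 -0.    1.32  1.16]
```

Correct and close.

{"op": "jog_arm", "data": {
  "series": [
    {"x": -0.001,"y": 0.002,"z": 0.004,"rx": 0,"ry": 0,"rz": 0},
    {"x": 0,"y": 0,"z": 0,"rx": 0,"ry": 0,"rz": 0},
    {"x": 0,"y": 0,"z": 0,"rx": 0,"ry": 0,"rz": 0},
    {"x": 0,"y": 0,"z": 0,"rx": 0,"ry": 0,"rz": 0},
    {"x": 0,"y": 0,"z": 0,"rx": 0,"ry": 0,"rz": 0},
    {"x": 0,"y": 0,"z": 0,"rx": 0,"ry": 0,"rz": 0}
  ],
  "claw": 0
}}

```text
time: 4.25
tool_pos: [0.4618, -0.1364, 0.0365]
ee_rot: [-3.123, -0.008, -1.569]
wrist_force: [-0.3, -0.6, 0.5]
width: 0.0573
```

{"op": "jog_arm", "data": {
  "series": [
    {"x": -0.002,"y": 0.004,"z": 0.009,"rx": -1,"ry": -0.5,"rz": 0},
    {"x": 0,"y": 0.001,"z": 0.002,"rx": 0,"ry": 0,"rz": 0}
  ],
  "claw": 0.6
}}

```text
time: 4.42
tool_pos: [0.4575, -0.1347, 0.026]
ee_rot: [-3.139, -0.0, -1.569]
wrist_force: [-0.6, 1.0, -0.4]
width: 0.0563
```

```bash
python3 g.py .4556 -.1335 .027 -90
```

```text
4.42 pos [ 0.4575 -0.1347  0.026 ] rot [-3.1393e+00 -1.0000e-04 -1.5686e+00] w 0.0563 F [-0.6  1.  -0.4]
shift [-0.0012  0.0019 -0.001 ] rotvec [-0.13 -0.01  0.13] joints [-0.41  0.03  1.79  0.    1.31  1.16]
```

{"op": "jog_arm", "data": {
  "series": [
    {"x": 0,"y": 0.001,"z": 0.001,"rx": -0.1,"ry": 0,"rz": 0},
    {"x": 0,"y": 0.001,"z": 0.001,"rx": -0.1,"ry": 0,"rz": 0},
    {"x": 0,"y": 0.001,"z": 0.001,"rx": -0.1,"ry": 0,"rz": 0},
    {"x": 0,"y": 0.001,"z": 0.001,"rx": -0.1,"ry": 0,"rz": 0}
  ],
  "claw": 0
}}

```text
time: 4.75
tool_pos: [0.4547, -0.134, 0.0226]
ee_rot: [3.139, 0.002, -1.568]
wrist_force: [0.0, 1.1, 4.2]
width: 0.0455
```

```bash
python3 g.py .4556 -.1335 .15 -90
```

```text
4.75 pos [ 0.4547 -0.134   0.0226] rot [ 3.1391e+00  1.6000e-03 -1.5684e+00] w 0.0455 F [0.  1.1 4.2]
shift [-0.0007 -0.0006 -0.1274] rotvec [0.14 0.09 0.14] joints [-0.41  0.03  1.8   0.    1.31  1.16]
```

{"op": "jog_arm", "data": {
  "series": [
    {"x": 0,"y": 0,"z": -0.02,"rx": 0,"ry": 0,"rz": 0},
    {"x": 0,"y": 0,"z": -0.03,"rx": 0,"ry": 0,"rz": 0},
    {"x": 0,"y": 0,"z": -0.03,"rx": 0,"ry": 0,"rz": 0},
    {"x": 0,"y": 0,"z": -0.03,"rx": 0,"ry": 0,"rz": 0}
  ]
}}

```text
time: 5.08
tool_pos: [0.4469, -0.131, 0.1241]
ee_rot: [3.114, 0.012, -1.569]
wrist_force: [1.1, -0.2, -2.0]
width: 0.0458
```

```bash
python3 g.py .5237 -.2983 .12 -90
```

```text
5.08 pos [ 0.4469 -0.131   0.1241] rot [ 3.114   0.0118 -1.5686] w 0.0458 F [ 1.1 -0.2 -2. ]
shift [ 0.1675 -0.0765 -0.    ] rotvec [1.58 0.68 0.14] joints [-0.41 -0.05  1.67 -0.    1.55  1.16]
```

{"op": "jog_arm", "data": {
  "series": [
    {"x": 0.028,"y": -0.013,"z": 0,"rx": 0.5,"ry": 0.2,"rz": 0},
    {"x": 0.028,"y": -0.013,"z": 0,"rx": 0.5,"ry": 0.2,"rz": 0},
    {"x": 0.028,"y": -0.013,"z": 0,"rx": 0.5,"ry": 0.2,"rz": 0},
    {"x": 0.028,"y": -0.013,"z": 0,"rx": 0,"ry": 0,"rz": 0},
    {"x": 0.028,"y": -0.013,"z": 0,"rx": 0,"ry": 0,"rz": 0},
    {"x": 0.026,"y": -0.012,"z": 0,"rx": 0,"ry": 0,"rz": 0},
    {"x": 0,"y": 0,"z": 0,"rx": 0,"ry": 0,"rz": 0}
  ]
}}

```text
time: 5.67
tool_pos: [0.5283, -0.3027, 0.1259]
ee_rot: [-3.137, -0.001, -1.564]
wrist_force: [0.1, 0.1, -2.5]
width: 0.0455
```

```bash
python3 g.py .5237 -.2983 .05 -90; python3 w.py w3
```

```text
5.67 pos [ 0.5283 -0.3027  0.1259] rot [-3.1373e+00 -1.3000e-03 -1.5636e+00] w 0.0455 F [ 0.1  0.1 -2.5]
shift [-0.0045  0.0049  0.0758] rotvec [-0.25 -0.07  0.41] joints [-0.61  0.24  1.35  0.    1.54  0.95]
5.7167 [ 0.5273 -0.3003  0.1254] [-3.1392e+00  1.9000e-03 -1.5629e+00] [ 0.60408094 -0.30170394  0.30737125] [ 2.88125861e+00 -2.26255748e-03 -1.56367220e+00]
```

View pics/w3.png

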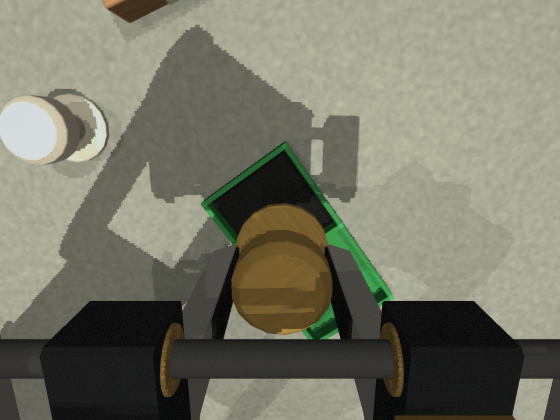

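Run:
```python
from h import *
import pickle
s=pickle.load(open("w3.pkl","rb"))
for p in [(286,142),(203,204),(391,298)]: print(unproj(s,p,.018).round(4))
```

```text
[ 0.5838 -0.3061  0.018 ]
[ 0.5329 -0.238   0.018 ]
[ 0.4479 -0.4009  0.018 ]
```

{"op": "jog_arm", "data": {
  "series": [
    {"x": -0.003,"y": 0.004,"z": 0.03,"rx": -0.2,"ry": 0,"rz": 0},
    {"x": 0,"y": 0,"z": 0.03,"rx": 0,"ry": 0,"rz": 0},
    {"x": 0,"y": 0,"z": 0.02,"rx": 0,"ry": 0,"rz": 0},
    {"x": 0,"y": 0,"z": 0.005,"rx": 0,"ry": 0,"rz": 0},
    {"x": 0,"y": 0,"z": 0.001,"rx": 0,"ry": 0,"rz": 0}
  ]
}}

```text
time: 6.13
tool_pos: [0.5208, -0.2935, 0.0344]
ee_rot: [3.136, 0.007, -1.563]
wrist_force: [-0.3, 0.6, -2.7]
width: 0.0454
```

```bash
python3 g.py .5245 -.2978 .026 -90
```

```text
6.13 pos [ 0.5208 -0.2935  0.0344] rot [ 3.1362  0.0065 -1.5625] w 0.0454 F [-0.3  0.6 -2.7]
shift [ 0.0044 -0.0037  0.0084] rotvec [0.31 0.37 0.48] joints [-0.61  0.29  1.48  0.    1.38  0.95]
```

{"op": "jog_arm", "data": {
  "series": [
    {"x": 0.004,"y": -0.003,"z": 0.004,"rx": 0.3,"ry": 0.3,"rz": 0},
    {"x": 0,"y": 0,"z": 0.003,"rx": 0,"ry": 0,"rz": 0}
  ]
}}

```text
time: 6.3
tool_pos: [0.5239, -0.2965, 0.0278]
ee_rot: [-3.141, 0.001, -1.561]
wrist_force: [-0.1, -0.1, -2.1]
width: 0.0455
```

```bash
python3 g.py .5245 -.2978 .026 -90
```

```text
6.3 pos [ 0.5239 -0.2965  0.0278] rot [-3.1415e+00  1.1000e-03 -1.5612e+00] w 0.0455 F [-0.1 -0.1 -2.1]
shift [ 0.0013 -0.0005  0.0018] rotvec [-0.01  0.07  0.55] joints [-0.61  0.3   1.48  0.    1.36  0.95]
```

{"op": "jog_arm", "data": {
  "series": [
    {"x": 0.001,"y": 0,"z": 0.002,"rx": 0,"ry": 0,"rz": 0},
    {"x": 0,"y": 0,"z": 0.001,"rx": 0,"ry": 0,"rz": 0}
  ]
}}

```text
time: 6.47
tool_pos: [0.5251, -0.2979, 0.0265]
ee_rot: [-3.139, -0.001, -1.561]
wrist_force: [0.1, -0.4, -2.1]
width: 0.0454
```

```bash
python3 g.py .5245 -.2978 .026 -90
```

```text
6.47 pos [ 0.5251 -0.2979  0.0265] rot [-3.1389e+00 -7.0000e-04 -1.5607e+00] w 0.0454 F [ 0.1 -0.4 -2.1]
shift [-0.0001  0.0006  0.0005] rotvec [-0.16 -0.04  0.58] joints [-0.61  0.3   1.48  0.    1.35  0.95]
```

{"op": "jog_arm", "data": {
  "series": [
    {"x": 0,"y": 0,"z": 0.003,"rx": 0,"ry": 0,"rz": 0},
    {"x": 0,"y": 0,"z": 0.002,"rx": 0,"ry": 0,"rz": 0}
  ]
}}

```text
time: 6.63
tool_pos: [0.5269, -0.2987, 0.0257]
ee_rot: [-3.134, -0.003, -1.561]
wrist_force: [-2.7, 1.4, 3.4]
width: 0.0454
```

{"op": "jog_arm", "data": {
  "series": [
    {"x": 0,"y": 0,"z": 0,"rx": -0.3,"ry": 0,"rz": 0},
    {"x": 0,"y": 0,"z": 0,"rx": 0,"ry": 0,"rz": 0},
    {"x": 0,"y": 0,"z": 0,"rx": 0,"ry": 0,"rz": 0},
    {"x": 0,"y": 0,"z": 0,"rx": 0,"ry": 0,"rz": 0}
  ],
  "claw": 0.9
}}

```text
time: 6.97
tool_pos: [0.5296, -0.3008, 0.0296]
ee_rot: [-3.133, -0.009, -1.561]
wrist_force: [0.1, 0.4, -0.4]
width: 0.0684
```

```bash
python3 g.py .5245 -.2978 .18 -90
```

```text
6.97 pos [ 0.5296 -0.3008  0.0296] rot [-3.1328 -0.0085 -1.5609] w 0.0684 F [ 0.1  0.4 -0.4]
shift [-0.0018  0.0038 -0.1505] rotvec [-0.51 -0.49  0.57] joints [-0.61  0.3   1.47 -0.    1.35  0.95]
```

{"op": "jog_arm", "data": {
  "series": [
    {"x": 0,"y": 0.001,"z": -0.01,"rx": 0,"ry": 0,"rz": 0},
    {"x": 0,"y": 0,"z": -0.03,"rx": 0,"ry": 0,"rz": 0},
    {"x": 0,"y": 0,"z": -0.04,"rx": 0,"ry": 0,"rz": 0},
    {"x": 0,"y": 0,"z": -0.04,"rx": 0,"ry": 0,"rz": 0},
    {"x": 0,"y": -0.02,"z": -0.04,"rx": 0,"ry": 0,"rz": 0},
    {"x": -0.02,"y": 0.0,"z": -0.01,"rx": 0,"ry": 0,"rz": 0}
  ],
  "claw": 1
}}

```text
time: 7.47
tool_pos: [0.5421, -0.28, 0.1991]
ee_rot: [3.139, -0.002, -1.566]
wrist_force: [-0.1, 0.4, 0.7]
width: 0.0937
```

```bash
python3 w.py w4;python3 g.py .434 -.011 .18 -72
```

```text
7.5167 [ 0.5417 -0.275   0.2005] [ 3.1397e+00  1.1000e-03 -1.5615e+00] [ 0.61904828 -0.27898574  0.38010421] [ 2.87446019 -0.0032035  -1.56575856]
7.52 pos [ 0.5417 -0.275   0.2005] rot [ 3.1397e+00  1.1000e-03 -1.5615e+00] w 0.0944 F [-0.6  1.   1.9]
shift [-0.265   0.1052  0.021 ] rotvec [  0.1    0.08 -17.47] joints [-0.56  0.22  1.23 -0.    1.69  1.  ]
```

View pics/w4.png

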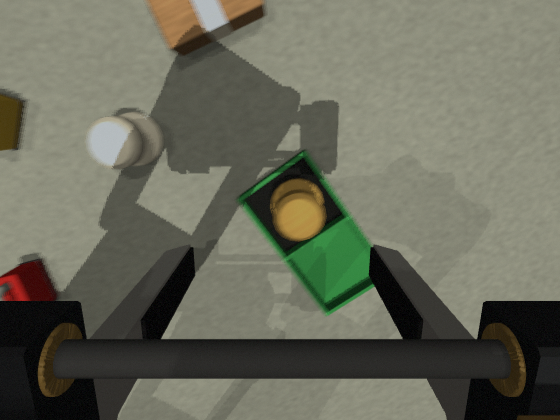

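{"op": "jog_arm", "data": {
  "series": [
    {"x": -0.036,"y": 0.012,"z": 0,"rx": 0,"ry": 0,"rz": 0},
    {"x": -0.036,"y": 0.013,"z": 0,"rx": 0,"ry": 0,"rz": 0},
    {"x": -0.036,"y": 0.013,"z": 0,"rx": 0,"ry": 0,"rz": 0},
    {"x": -0.036,"y": 0.013,"z": 0,"rx": 0,"ry": 0,"rz": 0},
    {"x": -0.036,"y": 0.013,"z": 0.01,"rx": 0,"ry": 0,"rz": 0},
    {"x": -0.036,"y": 0.013,"z": 0.01,"rx": 0,"ry": 0,"rz": 0},
    {"x": -0.036,"y": 0.013,"z": 0.01,"rx": 0,"ry": 0,"rz": 0},
    {"x": 0,"y": 0,"z": 0.01,"rx": 0,"ry": 0,"rz": -6},
    {"x": 0,"y": 0,"z": 0.01,"rx": 0,"ry": 0,"rz": -6},
    {"x": 0,"y": 0,"z": 0,"rx": 0,"ry": 0,"rz": -5}
  ]
}}

```text
time: 8.35
tool_pos: [0.4412, -0.0144, 0.1449]
ee_rot: [3.139, 0.0, -1.25]
wrist_force: [-1.0, 0.3, -0.3]
width: 0.0942
```

```bash
python3 w.py w5;python3 g.py .434 -.011 .08 -72
```

```text
8.4 [ 0.4416 -0.0146  0.1456] [ 3.1399e+00 -1.0000e-04 -1.2484e+00] [0.51431076 0.00997586 0.32588499] [ 2.87420392e+00 -9.42820952e-04 -1.25047533e+00]
8.4 pos [ 0.4416 -0.0146  0.1456] rot [ 3.1399e+00 -1.0000e-04 -1.2484e+00] w 0.0938 F [-0.3 -0.1  0.9]
shift [-0.0058  0.0059  0.0656] rotvec [ 0.1  -0.01  0.47] joints [-0.16 -0.14  1.71 -0.    1.57  1.09]
```

View pics/w5.png

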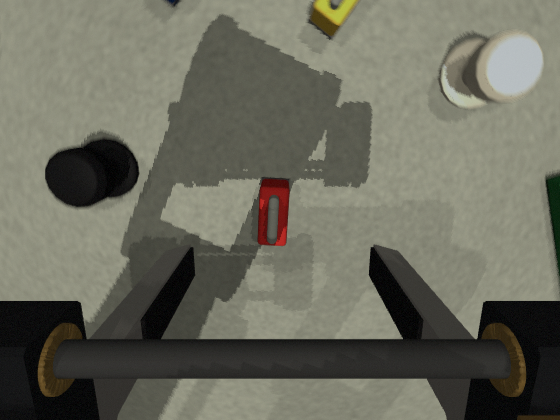

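Run:
```python
from h import *
import pickle
s=pickle.load(open("w5.pkl","rb"))
c=s["img"][165:255,240:310,::-1]; cv2.imwrite("pics/w5z.png",cv2.resize(c,None,fx=6,fy=6,interpolation=cv2.INTER_CUBIC))
```

```text
(no output)
```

View pics/w5z.png

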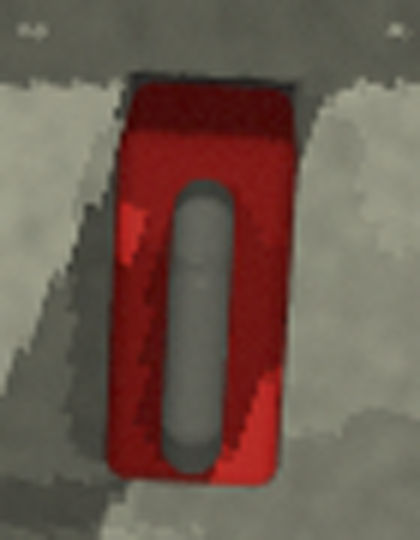

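```bash
python3 - <<'E'
from h import *
import pickle
s=pickle.load(open("w5.pkl","rb"));o=s["obs"]
f=lambda a:unproj(s,(240+a[0]/6,165+a[1]/6),.045)
t,b=f((209.5,133)),f((190,482)); print(t,b,(t+b)/2,np.degrees(np.arctan2(*(t-b)[1::-1])),np.linalg.norm(t-b), np.linalg.norm(f((122,132))-f((297,135))))
E
python3 g.py .437 -.0106 .08 -75
```

```text
[ 0.45866446 -0.0032818   0.045     ] [ 0.4110711  -0.01597847  0.045     ] [ 0.43486778 -0.00963014  0.045     ] 14.937163253652422 0.049257828308809724 0.02316865386792777
8.4 pos [ 0.4416 -0.0146  0.1456] rot [ 3.1399e+00 -1.0000e-04 -1.2484e+00] w 0.0938 F [-0.3 -0.1  0.9]
shift [-0.0052  0.003   0.0656] rotvec [ 0.1  -0.01  3.47] joints [-0.16 -0.14  1.71 -0.    1.57  1.09]
```

{"op": "jog_arm", "data": {
  "series": [
    {"x": -0.006,"y": 0.003,"z": 0.02,"rx": 0,"ry": 0,"rz": 3.5},
    {"x": 0,"y": 0,"z": 0.03,"rx": 0,"ry": 0,"rz": 0},
    {"x": 0,"y": 0,"z": 0.03,"rx": 0,"ry": 0,"rz": 0},
    {"x": 0,"y": 0,"z": 0.03,"rx": 0,"ry": 0,"rz": 0},
    {"x": 0,"y": 0,"z": 0.005,"rx": 0,"ry": 0,"rz": 0}
  ]
}}

```text
time: 8.82
tool_pos: [0.4386, -0.0114, 0.0298]
ee_rot: [-3.135, -0.005, -1.321]
wrist_force: [-1.7, -0.1, -0.7]
width: 0.0939
```

```bash
python3 g.py .436 -.0095 .015 -75
```

```text
8.82 pos [ 0.4386 -0.0114  0.0298] rot [-3.135  -0.0053 -1.3212] w 0.0939 F [-1.7 -0.1 -0.7]
shift [-0.0026  0.0022  0.0148] rotvec [-0.38 -0.31 -0.7 ] joints [-0.15 -0.06  1.88 -0.    1.31  1.17]
```

{"op": "jog_arm", "data": {
  "series": [
    {"x": -0.002,"y": 0.003,"z": 0.012,"rx": -0.4,"ry": -0.3,"rz": -0.7},
    {"x": 0,"y": 0.001,"z": 0.003,"rx": -0.2,"ry": 0,"rz": 0},
    {"x": 0,"y": 0.001,"z": 0.001,"rx": -0.2,"ry": 0,"rz": 0}
  ],
  "claw": 0.4
}}

```text
time: 9.07
tool_pos: [0.4324, -0.0114, 0.0127]
ee_rot: [3.131, 0.001, -1.311]
wrist_force: [0.8, -0.2, 0.3]
width: 0.0779
```

```bash
python3 g.py .436 -.0095 .015 -75
```

```text
9.07 pos [ 0.4324 -0.0114  0.0127] rot [ 3.1313e+00  8.0000e-04 -1.3113e+00] w 0.0779 F [ 0.8 -0.2  0.3]
shift [-0.0009 -0.0039 -0.0024] rotvec [ 0.59  0.05 -0.13] joints [-0.15 -0.04  1.9  -0.    1.29  1.16]
```

{"op": "jog_arm", "data": {
  "series": [
    {"x": -0.001,"y": -0.004,"z": -0.002,"rx": 0.6,"ry": 0,"rz": 0},
    {"x": 0,"y": 0,"z": 0.0,"rx": 0,"ry": 0,"rz": 0},
    {"x": 0,"y": 0,"z": 0.001,"rx": 0,"ry": 0,"rz": 0},
    {"x": 0,"y": 0,"z": 0.0,"rx": 0,"ry": 0,"rz": 0},
    {"x": 0,"y": 0,"z": 0.001,"rx": 0,"ry": 0,"rz": 0}
  ]
}}

```text
time: 9.48
tool_pos: [0.4411, -0.0102, 0.0183]
ee_rot: [-3.131, -0.004, -1.312]
wrist_force: [0.8, -0.3, -0.5]
width: 0.044
```

```bash
python3 g.py .436 -.0095 .015 -75
```

```text
9.48 pos [ 0.4411 -0.0102  0.0183] rot [-3.1309 -0.0035 -1.3124] w 0.044 F [ 0.8 -0.3 -0.5]
shift [-0.002   0.0048  0.0032] rotvec [-0.62 -0.2  -0.19] joints [-0.15 -0.05  1.89  0.    1.29  1.16]
```

{"op": "jog_arm", "data": {
  "series": [
    {"x": -0.002,"y": 0.005,"z": 0.003,"rx": -0.6,"ry": -0.2,"rz": 0},
    {"x": 0,"y": 0,"z": 0.001,"rx": 0,"ry": 0,"rz": 0},
    {"x": 0,"y": 0,"z": 0.001,"rx": 0,"ry": 0,"rz": 0},
    {"x": 0,"y": 0,"z": 0.001,"rx": 0,"ry": 0,"rz": 0}
  ],
  "claw": 0
}}

```text
time: 9.82
tool_pos: [0.4364, -0.0094, 0.014]
ee_rot: [-3.14, -0.0, -1.312]
wrist_force: [-4.9, -0.2, 12.4]
width: 0.0237
```

```bash
python3 g.py .436 -.0095 .1 -75
```

```text
9.82 pos [ 0.4364 -0.0094  0.014 ] rot [-3.1397e+00 -5.0000e-04 -1.3123e+00] w 0.0237 F [-4.9 -0.2 12.4]
shift [ 0.      0.0002 -0.086 ] rotvec [-0.11 -0.03 -0.19] joints [-0.15 -0.04  1.9   0.    1.29  1.16]
```

{"op": "jog_arm", "data": {
  "series": [
    {"x": 0,"y": 0,"z": -0.01,"rx": 0,"ry": 0,"rz": 0},
    {"x": 0,"y": 0,"z": -0.03,"rx": 0,"ry": 0,"rz": 0},
    {"x": 0,"y": 0,"z": -0.03,"rx": 0,"ry": 0,"rz": 0},
    {"x": 0,"y": 0,"z": -0.03,"rx": 0,"ry": 0,"rz": 0},
    {"x": 0,"y": 0,"z": -0.03,"rx": 0,"ry": 0,"rz": 0},
    {"x": 0,"y": 0,"z": 0,"rx": 0,"ry": 0,"rz": -6},
    {"x": 0,"y": 0,"z": 0,"rx": 0,"ry": 0,"rz": -6},
    {"x": 0,"y": 0,"z": 0,"rx": 0,"ry": 0,"rz": -6},
    {"x": 0,"y": 0,"z": 0,"rx": 0,"ry": 0,"rz": -3}
  ]
}}

```text
time: 10.57
tool_pos: [0.4323, -0.0089, 0.1492]
ee_rot: [3.137, 0.005, -0.929]
wrist_force: [-0.6, -0.2, -3.0]
width: 0.0239
```

```bash
python3 g.py .459 -.345 .14 -54
```

```text
10.57 pos [ 0.4323 -0.0089  0.1492] rot [ 3.1367  0.0049 -0.9292] w 0.0239 F [-0.6 -0.2 -3. ]
shift [0.2853 0.1797 0.0087] rotvec [0.28 0.28 0.76] joints [-0.15 -0.16  1.72 -0.    1.59  0.78]
```

{"op": "jog_arm", "data": {
  "series": [
    {"x": 0.028,"y": 0.018,"z": 0,"rx": 0,"ry": 0,"rz": 0.7},
    {"x": 0.032,"y": 0.02,"z": 0,"rx": 0,"ry": 0,"rz": 0},
    {"x": 0.032,"y": 0.02,"z": 0,"rx": 0,"ry": 0,"rz": 0},
    {"x": 0.032,"y": 0.02,"z": 0,"rx": 0,"ry": 0,"rz": 0},
    {"x": 0.032,"y": 0.02,"z": 0,"rx": 0,"ry": 0,"rz": 0},
    {"x": 0.032,"y": 0.02,"z": 0,"rx": 0,"ry": 0,"rz": 0},
    {"x": 0.032,"y": 0.02,"z": 0,"rx": 0,"ry": 0,"rz": 0},
    {"x": 0.032,"y": 0.02,"z": 0,"rx": 0,"ry": 0,"rz": 0},
    {"x": 0.02,"y": 0.013,"z": 0,"rx": 0,"ry": 0,"rz": 0},
    {"x": 0,"y": 0,"z": 0,"rx": 0,"ry": 0,"rz": 0}
  ]
}}

```text
time: 11.4
tool_pos: [0.4549, -0.3399, 0.1455]
ee_rot: [3.137, 0.011, -0.93]
wrist_force: [0.1, 0.5, -2.4]
width: 0.0238
```

```bash
python3 w.py w6; python3 g.py .459 -.345 .08 -54
```

```text
11.45 [ 0.4548 -0.3379  0.1453] [ 3.138   0.0129 -0.9293] [ 0.51813404 -0.29522476  0.32635287] [ 2.87190088  0.00986684 -0.93010007]
11.45 pos [ 0.4548 -0.3379  0.1453] rot [ 3.138   0.0129 -0.9293] w 0.0235 F [ 0.5 -0.4 -2.4]
shift [0.009  0.0006 0.0652] rotvec [0.21 0.74 0.76] joints [-0.74  0.15  1.42 -0.    1.58  0.19]
```

View pics/w6.png

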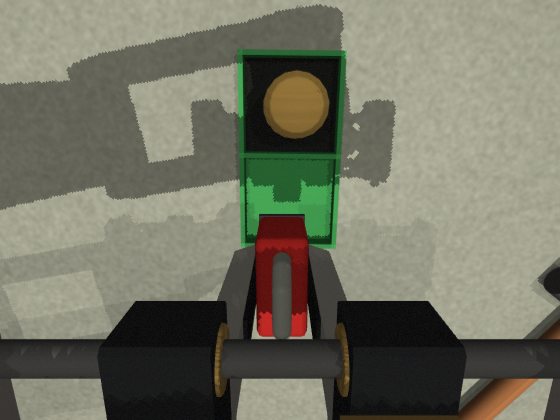

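Run:
```python
from h import *
import pickle
s=pickle.load(open("w6.pkl","rb"))
q=[unproj(s,p,.018) for p in [(238.5,51.5),(345,53),(336,246),(240,246)]]
print(np.round(q,4)); c=np.mean(q,axis=0); d=(q[0]+q[1]-q[2]-q[3])/2; yaw=np.arctan2(d[1],d[0]); print(c,np.degrees(yaw),np.linalg.norm(d))
k=unproj(s,(296,104.5),.057)-c; u=np.array([np.cos(yaw),np.sin(yaw)]);print("knob in tray",k[:2]@u,k[:2]@[-u[1],u[0]],"lock tgt",c[:2]-.0405*u)
```

```text
[[ 0.5329 -0.2379  0.018 ]
 [ 0.5823 -0.3062  0.018 ]
 [ 0.4516 -0.4031  0.018 ]
 [ 0.3989 -0.333   0.018 ]]
[ 0.491445   -0.32006553  0.018     ] 35.936738316980126 0.16350389536101825
knob in tray 0.04139193557900841 -0.003245333336630115 lock tgt [ 0.45865355 -0.34383465]
```

{"op": "jog_arm", "data": {
  "series": [
    {"x": 0.007,"y": 0,"z": 0.03,"rx": 0.2,"ry": 0.6,"rz": 0.7},
    {"x": 0,"y": 0,"z": 0.03,"rx": 0,"ry": 0,"rz": 0},
    {"x": 0,"y": 0,"z": 0.03,"rx": 0,"ry": 0,"rz": 0},
    {"x": 0,"y": 0,"z": 0.015,"rx": 0,"ry": 0,"rz": 0},
    {"x": 0,"y": 0,"z": 0.002,"rx": 0,"ry": 0,"rz": 0}
  ]
}}

```text
time: 11.87
tool_pos: [0.4602, -0.3398, 0.0373]
ee_rot: [-3.138, 0.0, -0.941]
wrist_force: [-0.2, 0.4, -2.2]
width: 0.0241
```

```bash
python3 g.py .4587 -.344 .018 -54
```

```text
11.87 pos [ 0.4602 -0.3398  0.0373] rot [-3.1381e+00  3.0000e-04 -9.4060e-01] w 0.0241 F [-0.2  0.4 -2.2]
shift [0.0025 0.0037 0.0193] rotvec [-0.2   0.02  0.11] joints [-0.74  0.23  1.55  0.    1.36  0.2 ]
```

{"op": "jog_arm", "data": {
  "series": [
    {"x": 0.0025,"y": 0.003,"z": 0.012,"rx": -0.2,"ry": 0,"rz": 0},
    {"x": 0,"y": 0,"z": 0.005,"rx": 0,"ry": 0,"rz": 0},
    {"x": 0,"y": 0,"z": 0.003,"rx": 0,"ry": 0,"rz": 0}
  ]
}}

```text
time: 12.12
tool_pos: [0.4598, -0.3412, 0.017]
ee_rot: [-3.141, 0.001, -0.938]
wrist_force: [-1.4, 0.5, 29.7]
width: 0.0237
```

```bash
python3 g.py .4587 -.344 .017 -54
```

```text
12.12 pos [ 0.4598 -0.3412  0.017 ] rot [-3.1413e+00  1.1000e-03 -9.3760e-01] w 0.0237 F [-1.4  0.5 29.7]
shift [ 0.0016  0.0025 -0.    ] rotvec [-0.02  0.06  0.28] joints [-0.74  0.25  1.57  0.    1.32  0.2 ]
```

{"op": "jog_arm", "data": {
  "series": [
    {"x": 0,"y": 0,"z": -0.001,"rx": 0,"ry": 0,"rz": 0},
    {"x": 0,"y": 0,"z": 0,"rx": 0,"ry": 0,"rz": 0},
    {"x": 0,"y": 0,"z": 0,"rx": 0,"ry": 0,"rz": 0},
    {"x": 0,"y": 0,"z": 0,"rx": 0,"ry": 0,"rz": 0}
  ],
  "claw": 0.43
}}

```text
time: 12.45
tool_pos: [0.4628, -0.3431, 0.0231]
ee_rot: [-3.139, -0.008, -0.937]
wrist_force: [0.9, -0.2, -0.1]
width: 0.0401
```

```bash
python3 g.py .4587 -.344 .16 -54
```

```text
12.45 pos [ 0.4628 -0.3431  0.0231] rot [-3.1393 -0.008  -0.9368] w 0.0401 F [ 0.9 -0.2 -0.1]
shift [-0.0006  0.0035 -0.1369] rotvec [-0.13 -0.46  0.33] joints [-0.74  0.24  1.56  0.    1.33  0.2 ]
```

{"op": "jog_arm", "data": {
  "series": [
    {"x": 0,"y": 0.001,"z": -0.02,"rx": 0,"ry": -0.4,"rz": 0},
    {"x": 0,"y": 0.001,"z": -0.03,"rx": 0,"ry": 0,"rz": 0},
    {"x": 0,"y": 0,"z": -0.035,"rx": 0,"ry": 0,"rz": 0},
    {"x": 0,"y": 0,"z": -0.035,"rx": 0,"ry": 0,"rz": 0},
    {"x": 0,"y": -0.03,"z": -0.02,"rx": 0,"ry": 0,"rz": 0},
    {"x": 0,"y": -0.03,"z": 0,"rx": 0,"ry": 0,"rz": 6},
    {"x": 0,"y": 0,"z": 0,"rx": 0,"ry": 0,"rz": 6}
  ],
  "claw": 1
}}

```text
time: 13.03
tool_pos: [0.5105, -0.3099, 0.1747]
ee_rot: [-3.134, -0.006, -1.159]
wrist_force: [-1.1, -1.2, -1.1]
width: 0.0837
```

```bash
python3 w.py w7; python3 g.py .591 -.134 .16 -90
```

```text
13.0833 [ 0.5095 -0.3115  0.1757] [-3.1354 -0.0084 -1.1628] [ 0.57901209 -0.27867155  0.35640499] [ 2.88374055 -0.00702045 -1.1586478 ]
13.08 pos [ 0.5095 -0.3115  0.1757] rot [-3.1354 -0.0084 -1.1628] w 0.0877 F [ 0.6 -0.8  1.3]
shift [-0.1307 -0.1452  0.0154] rotvec [-0.45 -0.4  23.38] joints [-0.64  0.19  1.31  0.    1.63  0.52]
```

View pics/w7.png

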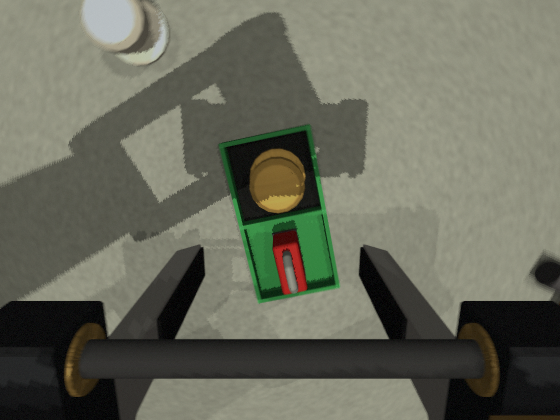

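{"op": "jog_arm", "data": {
  "series": [
    {"x": -0.026,"y": -0.029,"z": 0,"rx": 0,"ry": 0,"rz": 0},
    {"x": -0.026,"y": -0.029,"z": 0,"rx": 0,"ry": 0,"rz": 0},
    {"x": -0.026,"y": -0.029,"z": 0,"rx": 0,"ry": 0,"rz": 0},
    {"x": -0.026,"y": -0.029,"z": 0,"rx": 0,"ry": 0,"rz": 0},
    {"x": -0.026,"y": -0.029,"z": 0,"rx": 0,"ry": 0,"rz": 0},
    {"x": 0,"y": 0,"z": 0,"rx": 0,"ry": 0,"rz": 6},
    {"x": 0,"y": 0,"z": 0,"rx": 0,"ry": 0,"rz": 6},
    {"x": 0,"y": 0,"z": 0,"rx": 0,"ry": 0,"rz": 6},
    {"x": 0,"y": 0,"z": 0,"rx": 0,"ry": 0,"rz": 5}
  ]
}}

```text
time: 13.83
tool_pos: [0.5936, -0.1306, 0.1783]
ee_rot: [-3.128, -0.011, -1.566]
wrist_force: [-0.6, -0.0, -0.3]
width: 0.0935
```

```bash
python3 w.py w8; python3 g.py .591 -.134 .09 -90
```

```text
13.8833 [ 0.5936 -0.1308  0.1783] [-3.1276 -0.011  -1.5691] [ 0.6676356  -0.12803919  0.36048948] [ 2.89091299 -0.0120943  -1.56640693]
13.88 pos [ 0.5936 -0.1308  0.1783] rot [-3.1276 -0.011  -1.5691] w 0.094 F [-0.7  0.1 -0.1]
shift [0.0023 0.0038 0.0883] rotvec [-0.8  -0.63  0.1 ] joints [-0.31  0.21  1.29 -0.01  1.63  1.26]
```

View pics/w8.png

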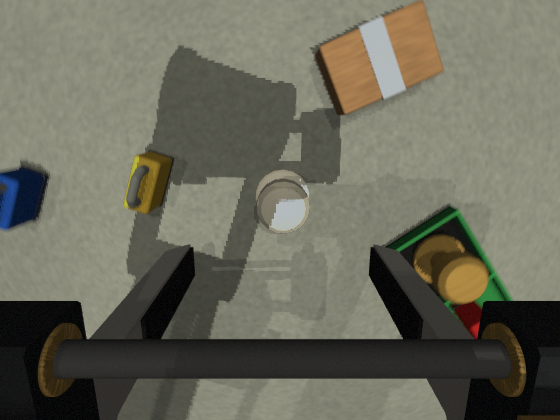

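Run:
```python
from h import *
import pickle
s=pickle.load(open("w8.pkl","rb"))
print(unproj(s,(283,206),.054))
print("box",[unproj(s,p,.04).round(3).tolist() for p in[(344,114),(318,48),(443,71)]])
```

```text
[ 0.59404707 -0.13341116  0.054     ]
box [[0.672, -0.186, 0.04], [0.725, -0.162, 0.04], [0.707, -0.267, 0.04]]
```

Target (0.593,-0.1335).

{"op": "jog_arm", "data": {
  "series": [
    {"x": 0.002,"y": 0.002,"z": 0.03,"rx": -0.8,"ry": -0.6,"rz": 0},
    {"x": 0,"y": 0,"z": 0.035,"rx": 0,"ry": 0,"rz": 0},
    {"x": 0,"y": 0,"z": 0.035,"rx": 0,"ry": 0,"rz": 0},
    {"x": 0,"y": 0,"z": 0.025,"rx": 0,"ry": 0,"rz": 0},
    {"x": 0,"y": 0,"z": 0.005,"rx": 0,"ry": 0,"rz": 0}
  ]
}}

```text
time: 14.3
tool_pos: [0.5955, -0.1372, 0.051]
ee_rot: [-3.128, -0.006, -1.553]
wrist_force: [-0.1, 0.9, -0.5]
width: 0.0936
```

```bash
python3 g.py .593 -.1335 .026 -90
```

```text
14.3 pos [ 0.5955 -0.1372  0.051 ] rot [-3.1283 -0.0061 -1.5531] w 0.0936 F [-0.1  0.9 -0.5]
shift [-0.0039  0.0028  0.0249] rotvec [-0.76 -0.35  1.02] joints [-0.32  0.29  1.45 -0.    1.39  1.23]
```

{"op": "jog_arm", "data": {
  "series": [
    {"x": -0.004,"y": 0.003,"z": 0.014,"rx": -0.7,"ry": -0.3,"rz": 1},
    {"x": 0,"y": 0.001,"z": 0.01,"rx": 0,"ry": 0,"rz": 0},
    {"x": 0,"y": 0,"z": 0.002,"rx": 0,"ry": 0,"rz": 0}
  ],
  "claw": 0.62
}}

```text
time: 14.55
tool_pos: [0.5909, -0.1341, 0.0235]
ee_rot: [3.141, -0.0, -1.569]
wrist_force: [-0.2, 0.1, 0.1]
width: 0.0775
```

```bash
python3 g.py .593 -.1335 .026 -90
```

```text
14.55 pos [ 0.5909 -0.1341  0.0235] rot [ 3.1410e+00 -4.0000e-04 -1.5686e+00] w 0.0775 F [-0.2  0.1  0.1]
shift [-0.0006 -0.0021 -0.0025] rotvec [ 0.04 -0.02  0.12] joints [-0.32  0.31  1.48 -0.    1.35  1.25]
```

{"op": "jog_arm", "data": {
  "series": [
    {"x": 0,"y": -0.002,"z": -0.002,"rx": 0,"ry": 0,"rz": 0},
    {"x": 0,"y": 0,"z": 0.001,"rx": 0,"ry": 0,"rz": 0},
    {"x": 0,"y": 0,"z": 0.001,"rx": 0,"ry": 0,"rz": 0},
    {"x": 0,"y": 0,"z": 0.001,"rx": 0,"ry": 0,"rz": 0},
    {"x": 0,"y": 0,"z": 0.001,"rx": 0,"ry": 0,"rz": 0},
    {"x": 0,"y": 0,"z": 0.001,"rx": 0,"ry": 0,"rz": 0}
  ],
  "claw": 0
}}

```text
time: 15.05
tool_pos: [0.5967, -0.1351, 0.0267]
ee_rot: [-3.133, -0.003, -1.567]
wrist_force: [-4.4, 0.5, 3.4]
width: 0.0453
```

```bash
python3 g.py .593 -.1335 .026 -90
```

```text
15.05 pos [ 0.5967 -0.1351  0.0267] rot [-3.1333 -0.0033 -1.5667] w 0.0453 F [-4.4  0.5  3.4]
shift [-0.0016  0.0037  0.0006] rotvec [-0.48 -0.19  0.24] joints [-0.31  0.31  1.47 -0.    1.35  1.25]
```

{"op": "jog_arm", "data": {
  "series": [
    {"x": 0,"y": 0,"z": -0.015,"rx": 0,"ry": 0,"rz": 0},
    {"x": 0,"y": 0,"z": -0.03,"rx": 0,"ry": 0,"rz": 0},
    {"x": 0,"y": 0,"z": -0.035,"rx": 0,"ry": 0,"rz": 0},
    {"x": 0,"y": 0,"z": -0.035,"rx": 0,"ry": 0,"rz": 0},
    {"x": 0,"y": 0,"z": -0.03,"rx": 0,"ry": 0,"rz": 0}
  ]
}}

```text
time: 15.47
tool_pos: [0.5886, -0.1325, 0.1629]
ee_rot: [3.125, 0.004, -1.566]
wrist_force: [0.8, -0.6, -1.5]
width: 0.0454
```

```bash
python3 g.py .518 .25 .18 -90
python3 - <<'E'
from h import *
import pickle
D=pickle.load(open("d0.pkl","rb"))
print(unproj(D["scene"],(371,190),0),unproj(D["side"],(301,182),0))
E
```

```text
15.47 pos [ 0.5886 -0.1325  0.1629] rot [ 3.1245  0.0045 -1.5663] w 0.0454 F [ 0.8 -0.6 -1.5]
shift [-0.3829  0.0691 -0.0142] rotvec [0.98 0.26 0.26] joints [-0.31  0.23  1.29 -0.    1.64  1.25]
[0.73423534 0.24848976 0.        ] [0.73451615 0.2499647  0.        ]
```

{"op": "jog_arm", "data": {
  "series": [
    {"x": -0.03,"y": 0.006,"z": -0.004,"rx": 0.3,"ry": 0.1,"rz": 0},
    {"x": -0.036,"y": 0.006,"z": -0.004,"rx": 0.3,"ry": 0.1,"rz": 0},
    {"x": -0.036,"y": 0.006,"z": -0.004,"rx": 0.3,"ry": 0,"rz": 0},
    {"x": -0.036,"y": 0.006,"z": 0,"rx": 0,"ry": 0,"rz": 0},
    {"x": -0.036,"y": 0.006,"z": 0,"rx": 0,"ry": 0,"rz": 0},
    {"x": -0.036,"y": 0.006,"z": 0,"rx": 0,"ry": 0,"rz": 0},
    {"x": -0.036,"y": 0.006,"z": 0,"rx": 0,"ry": 0,"rz": 0},
    {"x": -0.036,"y": 0.006,"z": 0,"rx": 0,"ry": 0,"rz": 0},
    {"x": -0.036,"y": 0.006,"z": 0,"rx": 0,"ry": 0,"rz": 0},
    {"x": -0.036,"y": 0.006,"z": 0,"rx": 0,"ry": 0,"rz": 0},
    {"x": -0.02,"y": 0.005,"z": 0,"rx": 0,"ry": 0,"rz": 0},
    {"x": 0,"y": 0,"z": 0,"rx": 0,"ry": 0,"rz": 0}
  ]
}}

```text
time: 16.47
tool_pos: [0.5245, 0.2534, 0.1806]
ee_rot: [-3.122, -0.005, -1.573]
wrist_force: [1.1, -0.8, -1.4]
width: 0.046
```

```bash
python3 w.py w9; python3 g.py .518 .3006 .09 -90
```

```text
16.5167 [0.5249 0.2518 0.1805] [-3.1224 -0.0063 -1.5744] [0.59762028 0.25436174 0.36325614] [ 2.89613701 -0.00585593 -1.57341911]
16.52 pos [0.5249 0.2518 0.1805] rot [-3.1224 -0.0063 -1.5744] w 0.0456 F [-0.7 -0.3 -1.4]
shift [-0.0494  0.0089  0.0901] rotvec [-1.1  -0.36 -0.21] joints [ 0.36  0.15  1.35 -0.01  1.63  1.93]
```

View pics/w9.png

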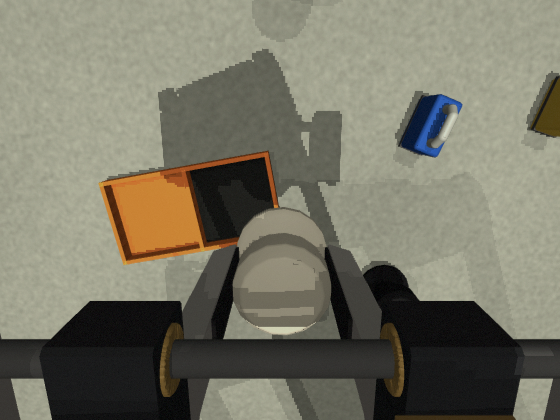

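Run:
```python
from h import *
import pickle
s=pickle.load(open("w9.pkl","rb"))
A,B,C=[unproj(s,p,.018) for p in[(101,183),(268.5,152),(126,264)]]
print(A,B,C); d=B-A; y=np.arctan2(d[1],d[0]); print(np.degrees(y),np.linalg.norm(d),np.linalg.norm(C-A))
c=(B+C)/2; print("centre",c, "knob",c[:2]+.0405*np.array([np.cos(y),np.sin(y)]),"lock",c[:2]-.0405*np.array([np.cos(y),np.sin(y)]))
z=s["img"][80:170,385:475,::-1]; cv2.imwrite("pics/w9z.png",cv2.resize(z,None,fx=6,fy=6,interpolation=cv2.INTER_CUBIC))
```

```text
[0.54013727 0.42693261 0.018     ] [0.56929817 0.2647228  0.018     ] [0.45628091 0.41182002 0.018     ]
-79.80863879044551 0.16481013634841177 0.0852072792958558
centre [0.51278954 0.33827141 0.018     ] knob [0.51995546 0.29841041] lock [0.50562362 0.37813241]
```

View pics/w9z.png

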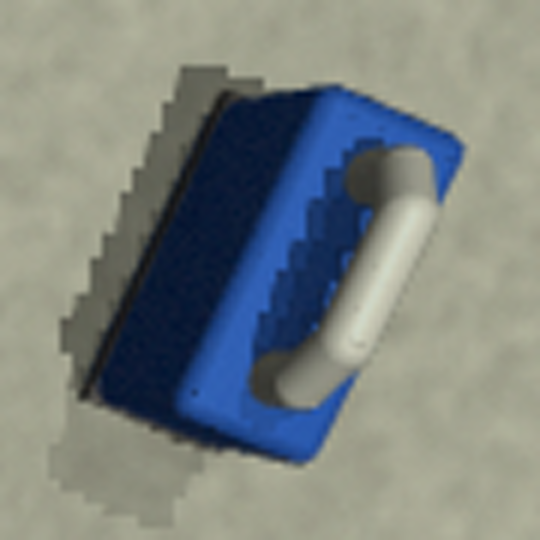

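Run:
```python
from h import *
import pickle
s=pickle.load(open("w9.pkl","rb"))
q=[unproj(s,(385+a/6,80+b/6),.045) for a,b in[(328,87),(465,145),(310,463),(177,405)]]
print(np.round(q,4),np.mean(q,axis=0)); d=q[0]+q[1]-q[2]-q[3]; print(np.degrees(np.arctan2(d[1],d[0])),np.linalg.norm(d)/2)
```

```text
[[0.6192 0.1188 0.045 ]
 [0.6113 0.0985 0.045 ]
 [0.5666 0.1159 0.045 ]
 [0.575  0.1362 0.045 ]] [0.59299704 0.11736681 0.045     ]
-21.434602182117626 0.04773269628090768
```

{"op": "jog_arm", "data": {
  "series": [
    {"x": -0.024,"y": 0.003,"z": 0.02,"rx": -0.5,"ry": -0.2,"rz": -0.2},
    {"x": -0.023,"y": 0.003,"z": 0.03,"rx": -0.5,"ry": -0.2,"rz": 0},
    {"x": 0,"y": 0,"z": 0.03,"rx": 0,"ry": 0,"rz": 0},
    {"x": 0,"y": 0,"z": 0.03,"rx": 0,"ry": 0,"rz": 0},
    {"x": 0,"y": 0,"z": 0.02,"rx": 0,"ry": 0,"rz": 0},
    {"x": 0,"y": 0,"z": 0.004,"rx": 0,"ry": 0,"rz": 0}
  ]
}}

```text
time: 17.02
tool_pos: [0.5257, 0.295, 0.0451]
ee_rot: [-3.129, -0.001, -1.576]
wrist_force: [-0.5, -0.1, -1.6]
width: 0.0458
```

```bash
python3 g.py .519 .2995 .03 -90
```

```text
17.02 pos [0.5257 0.295  0.0451] rot [-3.1287e+00 -6.0000e-04 -1.5755e+00] w 0.0458 F [-0.5 -0.1 -1.6]
shift [-0.0045  0.007   0.0151] rotvec [-0.74 -0.04 -0.27] joints [ 0.42  0.28  1.47 -0.01  1.38  2.  ]
```

{"op": "jog_arm", "data": {
  "series": [
    {"x": -0.0045,"y": 0.007,"z": 0.007,"rx": -0.7,"ry": 0,"rz": -0.2},
    {"x": 0,"y": 0,"z": 0.005,"rx": 0,"ry": 0,"rz": 0},
    {"x": 0,"y": 0,"z": 0.002,"rx": 0,"ry": 0,"rz": 0}
  ]
}}

```text
time: 17.27
tool_pos: [0.5192, 0.2967, 0.0299]
ee_rot: [3.14, -0.002, -1.575]
wrist_force: [-0.1, 0.1, -1.2]
width: 0.0457
```

```bash
python3 g.py .519 .2995 .03 -90
```

```text
17.27 pos [0.5192 0.2967 0.0299] rot [ 3.1400e+00 -2.5000e-03 -1.5755e+00] w 0.0457 F [-0.1  0.1 -1.2]
shift [-0.0028  0.0002 -0.0001] rotvec [ 0.09 -0.14 -0.27] joints [ 0.43  0.29  1.49 -0.    1.36  2.  ]
```

{"op": "jog_arm", "data": {
  "series": [
    {"x": -0.003,"y": 0,"z": 0.001,"rx": 0,"ry": 0,"rz": 0},
    {"x": 0,"y": 0,"z": 0.003,"rx": 0,"ry": 0,"rz": 0},
    {"x": 0,"y": 0,"z": 0.002,"rx": 0,"ry": 0,"rz": 0}
  ]
}}

```text
time: 17.52
tool_pos: [0.5216, 0.3008, 0.0299]
ee_rot: [-3.137, 0.001, -1.576]
wrist_force: [-1.2, 0.0, -2.2]
width: 0.0456
```

```bash
python3 g.py .519 .2995 .028 -90
```

```text
17.52 pos [0.5216 0.3008 0.0299] rot [-3.1372e+00  9.0000e-04 -1.5764e+00] w 0.0456 F [-1.2  0.  -2.2]
shift [0.0013 0.0026 0.0019] rotvec [-0.25  0.05 -0.32] joints [ 0.43  0.29  1.49 -0.    1.36  2.01]
```

{"op": "jog_arm", "data": {
  "series": [
    {"x": 0.001,"y": 0.003,"z": 0.003,"rx": -0.3,"ry": 0,"rz": 0},
    {"x": 0,"y": 0.001,"z": 0.003,"rx": 0,"ry": 0,"rz": 0}
  ]
}}

```text
time: 17.68
tool_pos: [0.522, 0.3011, 0.0297]
ee_rot: [-3.131, 0.004, -1.576]
wrist_force: [-4.5, -3.4, 9.8]
width: 0.0455
```

```bash
python3 g.py .519 .2995 .028 -90
```

```text
17.68 pos [0.522  0.3011 0.0297] rot [-3.1312  0.0043 -1.576 ] w 0.0455 F [-4.5 -3.4  9.8]
shift [0.0016 0.003  0.0016] rotvec [-0.6   0.25 -0.3 ] joints [ 0.43  0.29  1.49 -0.    1.35  2.01]
```

{"op": "jog_arm", "data": {
  "series": [
    {"x": 0,"y": 0,"z": 0,"rx": 0,"ry": 0,"rz": 0},
    {"x": 0,"y": 0.001,"z": 0,"rx": 0,"ry": 0,"rz": 0},
    {"x": 0,"y": 0.001,"z": 0,"rx": 0,"ry": 0,"rz": 0},
    {"x": 0,"y": 0.001,"z": 0,"rx": 0,"ry": 0,"rz": 0},
    {"x": 0,"y": 0,"z": -0.02,"rx": 0,"ry": 0,"rz": 0},
    {"x": 0,"y": 0,"z": -0.035,"rx": 0,"ry": 0,"rz": 0},
    {"x": 0,"y": 0,"z": -0.035,"rx": 0,"ry": 0,"rz": 0},
    {"x": 0,"y": 0,"z": -0.035,"rx": 0,"ry": 0,"rz": 0},
    {"x": 0,"y": -0.02,"z": -0.02,"rx": 0,"ry": 0,"rz": 0}
  ],
  "claw": 1
}}

```text
time: 18.43
tool_pos: [0.5301, 0.2994, 0.1716]
ee_rot: [3.135, -0.001, -1.574]
wrist_force: [0.6, 1.2, 1.0]
width: 0.0937
```

```bash
python3 w.py w10; python3 g.py .593 .1175 .16 -111
```

```text
18.4833 [0.5365 0.2992 0.1749] [-3.1379e+00  8.0000e-04 -1.5762e+00] [0.60785997 0.29966121 0.35229546] [ 2.87026060e+00 -2.42485172e-03 -1.57369413e+00]
18.48 pos [0.5365 0.2992 0.1749] rot [-3.1379e+00  8.0000e-04 -1.5762e+00] w 0.0938 F [ 3.  -0.4  2.6]
shift [ 0.1814 -0.0574  0.015 ] rotvec [-0.2   0.08 20.69] joints [ 0.42  0.24  1.26 -0.    1.64  1.99]
```

View pics/w10.png

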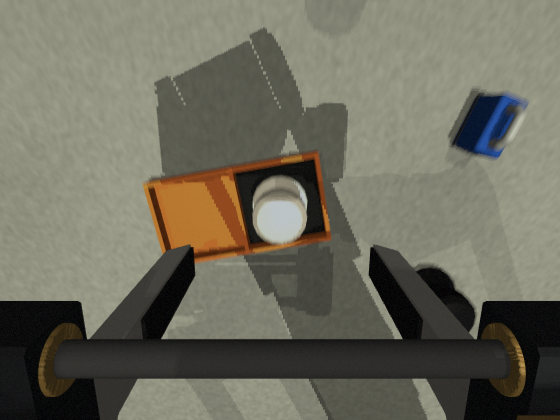

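{"op": "jog_arm", "data": {
  "series": [
    {"x": 0.03,"y": -0.009,"z": 0,"rx": 0,"ry": 0,"rz": 0},
    {"x": 0.03,"y": -0.009,"z": 0,"rx": 0,"ry": 0,"rz": 0},
    {"x": 0.03,"y": -0.009,"z": 0,"rx": 0,"ry": 0,"rz": 0},
    {"x": 0.03,"y": -0.009,"z": 0,"rx": 0,"ry": 0,"rz": 0},
    {"x": 0.03,"y": -0.009,"z": 0,"rx": 0,"ry": 0,"rz": 0},
    {"x": 0.03,"y": -0.009,"z": 0,"rx": 0,"ry": 0,"rz": 0},
    {"x": 0,"y": 0,"z": 0,"rx": 0,"ry": 0,"rz": 7},
    {"x": 0,"y": 0,"z": 0,"rx": 0,"ry": 0,"rz": 7},
    {"x": 0,"y": 0,"z": 0,"rx": 0,"ry": 0,"rz": 7},
    {"x": 0,"y": 0,"z": 0,"rx": 0,"ry": 0,"rz": 0}
  ]
}}

```text
time: 19.32
tool_pos: [0.5927, 0.1114, 0.1699]
ee_rot: [-3.14, 0.004, -1.947]
wrist_force: [-0.4, 0.2, -0.1]
width: 0.0944
```

```bash
python3 w.py w11; python3 g.py .593 .1175 .1 -111
python3 - <<'E'
from h import *
import pickle
s=pickle.load(open("w11.pkl","rb"))
z=s["img"][140:280,220:360,::-1]; cv2.imwrite("pics/w11z.png",cv2.resize(z,None,fx=4,fy=4,interpolation=cv2.INTER_CUBIC))
E
```

```text
19.3667 [0.5925 0.1115 0.1696] [-3.1407  0.0037 -1.9431] [0.66341408 0.08304414 0.35113183] [ 2.87848885  0.00330243 -1.94735314]
19.37 pos [0.5925 0.1115 0.1696] rot [-3.1407  0.0037 -1.9431] w 0.0941 F [ 0.   0.9 -0.4]
shift [-0.0055  0.0018  0.0697] rotvec [-0.05  0.21 -0.33] joints [0.09 0.21 1.3  0.   1.63 2.03]
```

View pics/w11.png

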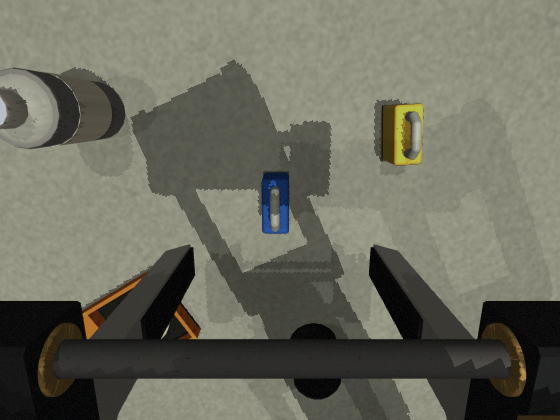

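View pics/w11z.png

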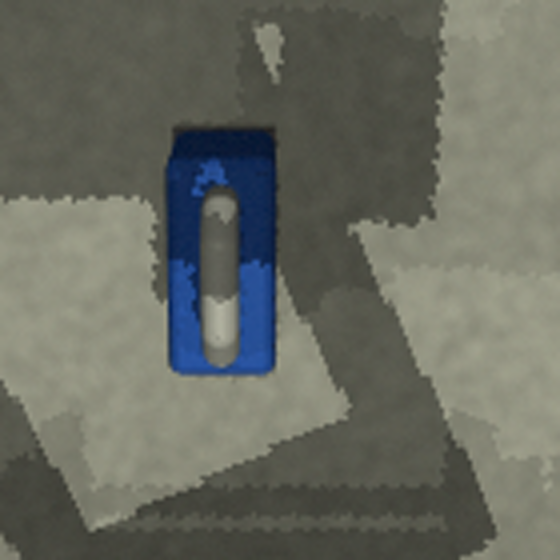

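```bash
python3 - <<'E'
from h import *
import pickle
s=pickle.load(open("w11.pkl","rb"));o=s["obs"]
f=lambda a:unproj(s,(220+a[0]/4,140+a[1]/4),.045)
t,b=f((221,158)),f((222.5,374)); print(t,b,(t+b)/2,np.degrees(np.arctan2(*(t-b)[1::-1])),np.linalg.norm(t-b))
E
python3 g.py .593 .1172 .015 -111
```

```text
[0.61549363 0.10883094 0.045     ] [0.56996683 0.12670852 0.045     ] [0.59273023 0.11776973 0.045     ] -21.439076272767924 0.04891111885549367
19.37 pos [0.5925 0.1115 0.1696] rot [-3.1407  0.0037 -1.9431] w 0.0941 F [ 0.   0.9 -0.4]
shift [-0.0049  0.0018  0.1547] rotvec [-0.05  0.21 -0.33] joints [0.09 0.21 1.3  0.   1.63 2.03]
```

{"op": "jog_arm", "data": {
  "series": [
    {"x": -0.005,"y": 0.002,"z": 0.02,"rx": 0,"ry": 0.2,"rz": 0},
    {"x": 0,"y": 0,"z": 0.035,"rx": 0,"ry": 0,"rz": 0},
    {"x": 0,"y": 0,"z": 0.035,"rx": 0,"ry": 0,"rz": 0},
    {"x": 0,"y": 0,"z": 0.03,"rx": 0,"ry": 0,"rz": 0},
    {"x": 0,"y": 0,"z": 0.015,"rx": 0,"ry": 0,"rz": 0},
    {"x": 0,"y": 0,"z": 0.003,"rx": 0,"ry": 0,"rz": 0}
  ]
}}

```text
time: 19.87
tool_pos: [0.5946, 0.1195, 0.0285]
ee_rot: [-3.134, 0.004, -1.921]
wrist_force: [-1.5, -0.5, -0.1]
width: 0.0942
```

```bash
python3 g.py .593 .1175 .015 -111
```

```text
19.87 pos [0.5946 0.1195 0.0285] rot [-3.1339  0.0043 -1.9205] w 0.0942 F [-1.5 -0.5 -0.1]
shift [0.0025 0.0009 0.0135] rotvec [-0.44  0.25  0.96] joints [0.1  0.3  1.48 0.   1.35 2.03]
```

{"op": "jog_arm", "data": {
  "series": [
    {"x": 0.002,"y": 0.001,"z": 0.01,"rx": -0.4,"ry": 0.2,"rz": 1},
    {"x": 0,"y": 0,"z": 0.003,"rx": 0,"ry": 0,"rz": 0},
    {"x": 0,"y": 0,"z": 0.001,"rx": 0,"ry": 0,"rz": 0}
  ],
  "claw": 0.4
}}

```text
time: 20.12
tool_pos: [0.5921, 0.1187, 0.0127]
ee_rot: [3.14, -0.0, -1.934]
wrist_force: [-0.0, -0.6, -0.7]
width: 0.0773
```

```bash
python3 g.py .593 .1175 .015 -111
```

```text
20.12 pos [0.5921 0.1187 0.0127] rot [ 3.1398e+00 -2.0000e-04 -1.9341e+00] w 0.0773 F [-0.  -0.6 -0.7]
shift [ 0.0008 -0.0012 -0.0023] rotvec [ 0.1  -0.01  0.19] joints [0.1  0.32 1.49 0.   1.33 2.04]
```

{"op": "jog_arm", "data": {
  "series": [
    {"x": 0.001,"y": -0.001,"z": -0.002,"rx": 0,"ry": 0,"rz": 0},
    {"x": 0,"y": 0,"z": 0.001,"rx": 0,"ry": 0,"rz": 0},
    {"x": 0,"y": 0,"z": 0.001,"rx": 0,"ry": 0,"rz": 0},
    {"x": 0,"y": 0,"z": 0.001,"rx": 0,"ry": 0,"rz": 0},
    {"x": 0,"y": 0,"z": 0.001,"rx": 0,"ry": 0,"rz": 0}
  ]
}}

```text
time: 20.53
tool_pos: [0.5968, 0.1176, 0.0162]
ee_rot: [-3.134, 0.004, -1.933]
wrist_force: [0.2, 0.8, -0.2]
width: 0.0442
```

```bash
python3 g.py .593 .1175 .015 -111
```

```text
20.53 pos [0.5968 0.1176 0.0162] rot [-3.1344  0.0043 -1.9326] w 0.0442 F [ 0.2  0.8 -0.2]
shift [0.0015 0.0035 0.0011] rotvec [-0.41  0.25  0.27] joints [0.1  0.32 1.49 0.   1.33 2.03]
```

{"op": "jog_arm", "data": {
  "series": [
    {"x": 0.0015,"y": 0.003,"z": 0.001,"rx": -0.4,"ry": 0.2,"rz": 0.2},
    {"x": 0,"y": 0,"z": 0.001,"rx": 0,"ry": 0,"rz": 0},
    {"x": 0,"y": 0,"z": 0.001,"rx": 0,"ry": 0,"rz": 0},
    {"x": 0,"y": 0,"z": 0.0,"rx": 0,"ry": 0,"rz": 0}
  ],
  "claw": 0
}}

```text
time: 20.87
tool_pos: [0.594, 0.1173, 0.0143]
ee_rot: [-3.14, 0.002, -1.937]
wrist_force: [0.2, 0.1, -0.4]
width: 0.0239
```

```bash
python3 g.py .593 .1175 .015 -111
```

```text
20.87 pos [0.594  0.1173 0.0143] rot [-3.1397e+00  1.8000e-03 -1.9365e+00] w 0.0239 F [ 0.2  0.1 -0.4]
shift [ 0.0002  0.001  -0.0007] rotvec [-0.11  0.1   0.05] joints [0.1  0.32 1.49 0.   1.33 2.04]
```

{"op": "jog_arm", "data": {
  "series": [
    {"x": 0,"y": 0,"z": -0.01,"rx": 0,"ry": 0,"rz": 0},
    {"x": 0,"y": 0,"z": -0.03,"rx": 0,"ry": 0,"rz": 0},
    {"x": 0,"y": 0,"z": -0.035,"rx": 0,"ry": 0,"rz": 0},
    {"x": 0,"y": 0,"z": -0.035,"rx": 0,"ry": 0,"rz": 0},
    {"x": 0,"y": 0,"z": -0.03,"rx": 0,"ry": 0,"rz": 0},
    {"x": 0,"y": 0,"z": 0,"rx": 0,"ry": 0,"rz": -6},
    {"x": 0,"y": 0,"z": 0,"rx": 0,"ry": 0,"rz": -7},
    {"x": 0,"y": 0,"z": 0,"rx": 0,"ry": 0,"rz": -6},
    {"x": 0,"y": 0,"z": 0,"rx": 0,"ry": 0,"rz": -6},
    {"x": 0,"y": 0,"z": 0,"rx": 0,"ry": 0,"rz": -6}
  ]
}}

```text
time: 21.7
tool_pos: [0.5901, 0.1169, 0.1614]
ee_rot: [3.135, 0.001, -1.371]
wrist_force: [0.6, -1.1, -1.4]
width: 0.0238
```

```bash
python3 g.py .506 .379 .16 -80
```

```text
21.7 pos [0.5901 0.1169 0.1614] rot [ 3.1351e+00  1.5000e-03 -1.3713e+00] w 0.0238 F [ 0.6 -1.1 -1.4]
shift [-0.2735  0.0305  0.002 ] rotvec [0.38 0.08 1.43] joints [0.1  0.22 1.31 0.   1.62 1.47]
```

{"op": "jog_arm", "data": {
  "series": [
    {"x": -0.03,"y": 0.003,"z": 0,"rx": 0.3,"ry": 0,"rz": 1.4},
    {"x": -0.034,"y": 0.004,"z": 0,"rx": 0,"ry": 0,"rz": 0},
    {"x": -0.034,"y": 0.004,"z": 0,"rx": 0,"ry": 0,"rz": 0},
    {"x": -0.034,"y": 0.004,"z": 0,"rx": 0,"ry": 0,"rz": 0},
    {"x": -0.034,"y": 0.004,"z": 0,"rx": 0,"ry": 0,"rz": 0},
    {"x": -0.034,"y": 0.004,"z": 0,"rx": 0,"ry": 0,"rz": 0},
    {"x": -0.034,"y": 0.004,"z": 0,"rx": 0,"ry": 0,"rz": 0},
    {"x": -0.025,"y": 0.002,"z": 0,"rx": 0,"ry": 0,"rz": 0},
    {"x": 0,"y": 0,"z": 0,"rx": 0,"ry": 0,"rz": 0}
  ]
}}

```text
time: 22.45
tool_pos: [0.511, 0.3738, 0.1622]
ee_rot: [3.136, -0.0, -1.4]
wrist_force: [-0.2, -0.3, -1.2]
width: 0.024
```

```bash
python3 w.py w12; python3 g.py .506 .379 .04 -80
```

```text
22.5 [0.5117 0.3719 0.1622] [ 3.1363e+00 -2.0000e-03 -1.4007e+00] [0.58734572 0.38721568 0.34295437] [ 2.87137911e+00 -1.07436306e-03 -1.39960866e+00]
22.5 pos [0.5117 0.3719 0.1622] rot [ 3.1363e+00 -2.0000e-03 -1.4007e+00] w 0.024 F [ 0.  -1.1 -2.1]
shift [-0.0082  0.0037  0.1222] rotvec [ 0.3  -0.11 -0.25] joints [0.54 0.29 1.22 0.   1.64 1.94]
```

View pics/w12.png

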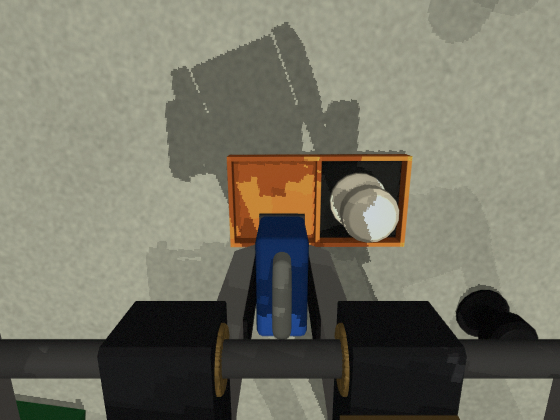

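Run:
```python
from h import *
import pickle
s=pickle.load(open("w12.pkl","rb"))
A,B,C,D=[unproj(s,p,.018) for p in[(228.5,155.5),(411,155),(405,247),(230.5,246)]]
d=(B-A+C-D)/2; y=np.arctan2(d[1],d[0]); u=np.array([np.cos(y),np.sin(y)])
c=(A+B+C+D)/4; print(np.degrees(y),np.linalg.norm(d),"centre",c,"lock",c[:2]-.0405*u)
k=unproj(s,(370,216),.057)-c; print("knob",k[:2]@u,k[:2]@[-u[1],u[0]])
```

```text
-80.30732862668091 0.16595168504974747 centre [0.51311016 0.33883047 0.018     ] lock [0.50629145 0.37875233]
knob 0.03852351827353117 -0.0017061740680670353
```

Consistent. Knob sits at (0.0385, -0.002). Descend.

{"op": "jog_arm", "data": {
  "series": [
    {"x": -0.006,"y": 0.003,"z": 0.03,"rx": 0.3,"ry": 0,"rz": 0},
    {"x": 0,"y": 0,"z": 0.035,"rx": 0,"ry": 0,"rz": 0},
    {"x": 0,"y": 0,"z": 0.035,"rx": 0,"ry": 0,"rz": 0},
    {"x": 0,"y": 0,"z": 0.02,"rx": 0,"ry": 0,"rz": 0},
    {"x": 0,"y": 0,"z": 0.003,"rx": 0,"ry": 0,"rz": 0}
  ]
}}

```text
time: 22.92
tool_pos: [0.512, 0.3745, 0.0409]
ee_rot: [-3.131, -0.003, -1.402]
wrist_force: [-1.1, 0.0, -2.4]
width: 0.0236
```

```bash
python3 g.py .506 .3785 .018 -80
```

```text
22.92 pos [0.512  0.3745 0.0409] rot [-3.1313e+00 -2.7000e-03 -1.4024e+00] w 0.0236 F [-1.1  0.  -2.4]
shift [-0.005   0.0054  0.0228] rotvec [-0.59 -0.15 -0.35] joints [ 0.55  0.35  1.39 -0.01  1.39  1.95]
```

{"op": "jog_arm", "data": {
  "series": [
    {"x": -0.005,"y": 0.005,"z": 0.012,"rx": -0.6,"ry": -0.1,"rz": -0.3},
    {"x": 0,"y": 0,"z": 0.005,"rx": 0,"ry": 0,"rz": 0},
    {"x": 0,"y": 0,"z": 0.002,"rx": 0,"ry": 0,"rz": 0}
  ]
}}

```text
time: 23.17
tool_pos: [0.5071, 0.3762, 0.0213]
ee_rot: [3.14, -0.002, -1.4]
wrist_force: [0.2, 0.2, -2.2]
width: 0.0238
```

```bash
python3 g.py .506 .3785 .018 -80
```

```text
23.17 pos [0.5071 0.3762 0.0213] rot [ 3.1398e+00 -2.1000e-03 -1.4000e+00] w 0.0238 F [ 0.2  0.2 -2.2]
shift [-0.0025  0.0007  0.0033] rotvec [ 0.1  -0.12 -0.21] joints [ 0.55  0.37  1.41 -0.    1.37  1.95]
```

{"op": "jog_arm", "data": {
  "series": [
    {"x": -0.002,"y": 0.001,"z": 0.003,"rx": 0,"ry": 0,"rz": 0},
    {"x": 0,"y": 0.001,"z": 0.003,"rx": 0,"ry": 0,"rz": 0},
    {"x": 0,"y": 0.001,"z": 0.002,"rx": 0,"ry": 0,"rz": 0}
  ]
}}

```text
time: 23.42
tool_pos: [0.5067, 0.3785, 0.0173]
ee_rot: [-3.136, -0.0, -1.401]
wrist_force: [-0.8, -1.5, 5.2]
width: 0.0238
```

Contact; release to 40 mm.

{"op": "jog_arm", "data": {
  "series": [
    {"x": 0,"y": 0,"z": 0,"rx": -0.2,"ry": 0,"rz": 0},
    {"x": 0,"y": 0.001,"z": 0,"rx": 0,"ry": 0,"rz": 0},
    {"x": 0,"y": 0.001,"z": 0,"rx": 0,"ry": 0,"rz": 0},
    {"x": 0,"y": 0.001,"z": -0.002,"rx": 0,"ry": 0,"rz": 0},
    {"x": 0,"y": 0,"z": -0.015,"rx": 0,"ry": 0,"rz": 0},
    {"x": 0,"y": 0,"z": -0.03,"rx": 0,"ry": 0,"rz": 0},
    {"x": 0,"y": 0,"z": -0.035,"rx": 0,"ry": 0,"rz": 0},
    {"x": 0,"y": 0,"z": -0.035,"rx": 0,"ry": 0,"rz": 0},
    {"x": 0,"y": 0,"z": -0.03,"rx": 0,"ry": 0,"rz": 0}
  ],
  "claw": 0.43
}}

```text
time: 24.17
tool_pos: [0.4988, 0.3763, 0.1632]
ee_rot: [3.13, -0.005, -1.4]
wrist_force: [0.7, 0.2, 0.2]
width: 0.0401
```

```bash
python3 w.py w13
python3 - <<'E'
from bench import cams
import cv2,pickle
D={}
for n in["scene","side"]:
    s=cams.snapshot(n);D[n]=s;cv2.imwrite(f"pics/{n}1.png",s["img"][:,:,::-1])
pickle.dump(D,open("d1.pkl","wb"))
E
```

```text
24.2167 [0.5017 0.3782 0.1713] [-3.1411e+00  2.0000e-04 -1.3998e+00] [0.57608846 0.39069822 0.34347919] [ 2.86514148 -0.00574172 -1.39980691]
```

View pics/w13.png

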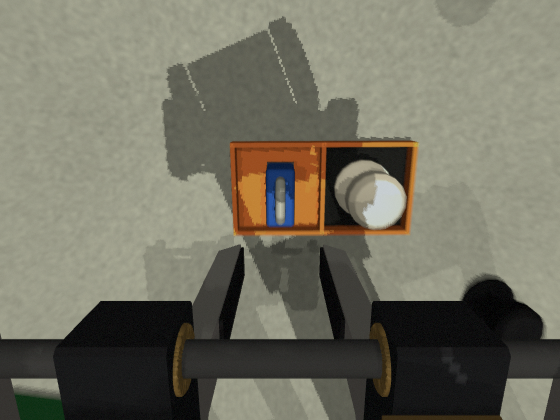

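View pics/scene1.png

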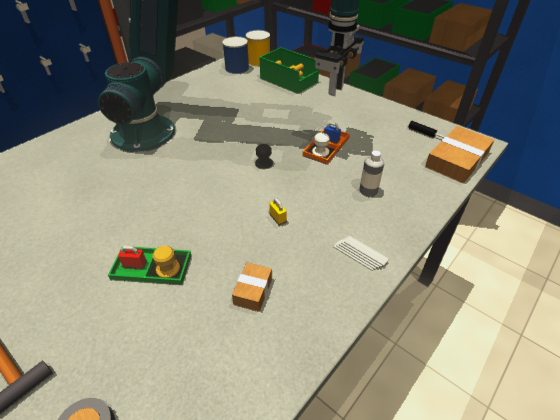

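View pics/side1.png

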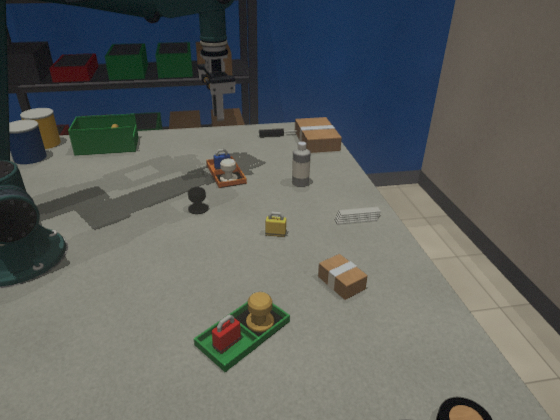

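Run:
```python
from h import *
import pickle
D=pickle.load(open("d1.pkl","rb"))
def ov(s,win,items,fx):
    u,v,w,h=win; im=cv2.resize(s["img"][v:v+h,u:u+w,::-1],None,fx=fx,fy=fx,interpolation=cv2.INTER_CUBIC)
    for parts in items:
        for p in parts:
            q=(proj(s,p)-[u,v]+.5)*fx; cv2.polylines(im,[cv2.convexHull(np.round(q).astype(np.int32))],True,(255,0,255),1)
    return im
y=np.radians(35.94);g=np.array([.4917,-.3208]);u=np.array([np.cos(y),np.sin(y)])
yo=np.radians(-80);o=np.array([.513,.3386]);uo=np.array([np.cos(yo),np.sin(yo)])
G=[place(LOCK,*(g-.0405*u),y,.003),place(KNOB,*(g+.0405*u),0,.003),place(TRAY,*g,y)]
O=[place(LOCK,*(o-.0405*uo),yo+np.pi/2,.003),place(KNOB,*(o+.0405*uo),0,.003),place(TRAY,*o,yo)]
a=ov(D["scene"],(105,235,90,55),G,4);b=ov(D["side"],(190,285,105,80),G,4)
c=ov(D["scene"],(300,118,55,50),O,5);d=ov(D["side"],(200,145,50,45),O,5)
H=np.zeros((570,800,3),np.uint8)
for im,(x,yy) in((a,(0,0)),(b,(370,0)),(c,(0,322)),(d,(370,325))): H[yy:yy+im.shape[0],x:x+im.shape[1]]=im[:570-yy,:800-x]
cv2.imwrite("pics/final.png",H)
```

```text
(no output)
```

View pics/final.png

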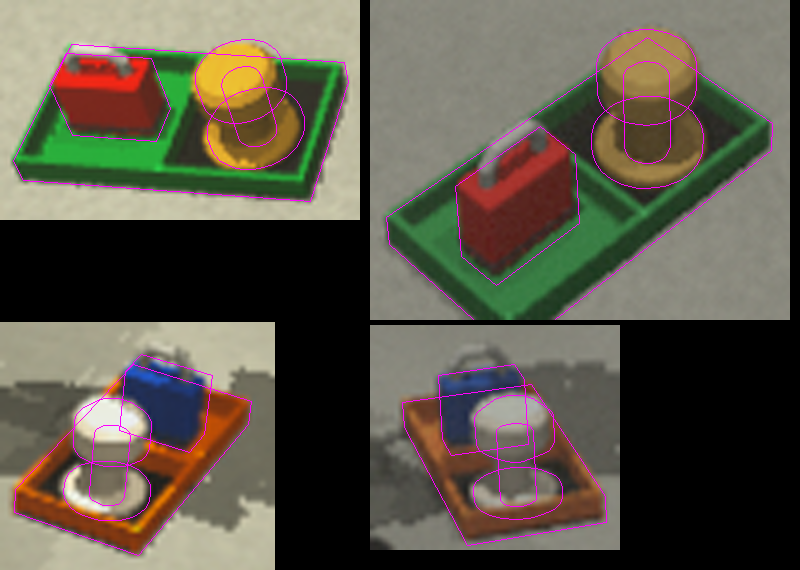

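```bash
python3 -c "
from bench import ticket
print(ticket.close_job())"
```

```text
the job is handed in; nothing more can be done
None
```

Both kits are made up, and I handed the job in at about 24 s of the 106 s limit. The hand-in gives no verdict.

- **Green tray:** the brass knob stands on the rubber floor and the red padlock in the bare compartment.
- **Orange tray:** the white knob stands on the rubber floor and the blue padlock in the bare compartment.

**Last checks:**
- **Knobs:** in wrist pictures the brass knob measured at (0.041, −0.003) m and the white knob at (0.0385, −0.002) m in their tray frames. The ideal is (0.0405, 0).
- **Padlocks:** I did not measure these directly. In the final scene and side pictures, models drawn at the ideal positions matched all four items to within a few millimetres, and all four look upright and flat inside the walls.
- **Bystanders:** the black knob, yellow padlock, can and box look unmoved in the final pictures; I compared them by eye and did not measure them.
- **Gripper:** it was open and about 0.15 m above the trays at hand-in, touching nothing.

**What went wrong or disagreed:**
- **Red padlock:** it met the tray floor with about 30 N before I released it. The final picture shows it undisturbed.
- **First fits:** my shape fits on the first side-camera picture differed from the other views by up to about 10 mm, because dim colours spoiled the outlines. I worked from the wrist-camera measurements, which repeated to about 2–4 mm.
- **Pose drift:** the measured arm pose crept a few millimetres when holding still, so I corrected it before each grasp and placement.

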